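Make up a gift order on the pick-up mat

ROBOT

A 6-joint arm with a two-finger parallel gripper is mounted at the origin on a cart in front of the work surface, level with it; the furniture and walls round the work are solid. World frame = base frame: x ahead of the robot, y to its left, z up, the work surface at z = 0. Lengths are in m, angles in rad, forces in N, time in s.
With the tool pointing down it reaches from about 0.35 to 0.975 m from the base axis. Payload 4.9 kg.
Tool frame: the origin (TCP) lies midway between the tips of the shut fingers; the grasp point (between the pads) lies ctrl.grip_depth behind it (ctrl.grip_depth is the distance from the TCP to the grasp point, in m); y points along the fingers, z is the direction in which the jaws open and shut, and the axes are right-handed (so a half turn about y gives the same grasp; the last joint's range is limited). The gripper opens to 85 mm and grips with 20 to 120 N. Pads are 22 mm wide; open, the fingers measure 114 mm over their backs; the gripper's body (76 mm by 85 mm) begins 54 mm behind the grasp point. The pads swing forward as they close: fully open they stand 13 mm farther back than shut.
Start: joints at [1.145, 0.053, 1.613, -0, 1.476, -0.119], TCP at [0.189, 0.596, 0.231] pointing down, gripper open.
Joint ranges: [-3.01, 3.01], [-1.01, 2.22], [0.06, 2.58], [-1.02, 4.17], [0.09, 2.62], [-3.14, 3.14]. Speed limits (rad/s): [2.57, 2.57, 3.14, 3.14, 3.14, 3.14].

INTERFACE

Orientations are given as a rotation vector (axis times angle).
In Python, from station import ctrl gives the robot as it stands.
- The arm moves only by the tool jog_arm, never from a script. Its argument "moves" is a list of rows, each a list of 6 numbers: the shift along the tool's x, y, z in mm, then the turn, a rotation vector about the tool's x, y, z in rad. In form: [[x, y, z, wx, wy, wz], ...]. A call has 1 to 12 rows; each row shifts and turns the commanded pose from where the row before left it, along the tool's axes as they then stand; what a row does not reach is not made up. A row lasts 1/10 s, in which the tool goes at most 50 mm and 8.59 degrees, less where a joint would pass 70% of its speed; a pose out of reach is approached as far as the arm can. A call is refused whole if a number of a shift passes 50 or a number of a turn 0.15, either way. A call with a gripper value outside its range is refused whole. "grip" is the finger opening in mm, from 0 to 85.4, set as the call begins (left out, the last holds). The fingers move at their own pace and stop on an object; "grip_force" is the grip in N (left out, the last holds). Time passes only in rows, so rows that do not move let the fingers close. It gives the time, the measured TCP pose, the force and the opening at its end, in the units of the state.
- ctrl.get_obs(): the state, without advancing time (a new reading comes with each control period).
- ctrl.get_image(name): name is "scene" or "top"; returns the picture (480x640x3 uint8, red, green, blue); there is no depth.
- ctrl.camera_params(name): a dict with "fx", "fy", "cx", "cy" (pixels), "D" ([k1, k2, p1, p2, k3] as OpenCV has them; the pictures are not rectified), "pose" (4x4, takes a point from camera to world coordinates). Camera axes: x right, y up, looking along -z (the intrinsics and any distortion apply to the point x, -y, -z); pixel columns grow to the right and rows downward; lengths in m; the calibration is good to about 2 mm. A picture is of the moment at which its call begins. camera_params takes no time and is no camera call.
- ctrl.finish_job(): hands the job in, once; it reports no verdict.
The state is a dict: "t": time; "q": joint angles; "dq": joint speeds; "effort": joint torques, N m; "tool_pos": TCP position; "tool_rot": TCP orientation; "contact_force": force on the tool from outside, world axes, zero at the start; "wrist_torque": the same for the moment, N m; "opening": finger opening in m.
Only numpy, scipy, OpenCV 4.12 (cv2) and the standard library are available. Lean on these libraries where they do the work, as an engineer would, in place of code of your own. Each camera call takes 0.05 s, during which the arm holds its last target. There are 200 camera calls.

TASK

Make up the gift order: push the round tin along the counter, round the red and the purple display jar without the tin or the robot touching them, until it stands centred on the green pick-up mat. Then stack every pastry carton that is there squarely on the tin in one column, in any order, each centred over the tin with its long sides along the mat's long sides, and when the column stands, ring the counter bell. The tin stays flat on the counter throughout.

Things in the scene. Friction and masses are not known exactly. Their poses are not given: they have to be found in the camera images.
- tin: round closed biscuit tin, blue with a gold lid, 100 mm across and 40 mm high, 0.35 kg: too wide to grasp, slides on the counter; flat lid, the cartons stand on it. Origin at the centre of its underside; it is round, so its yaw means nothing
- tin_centre (a point): centre of the tin, 20 mm above its underside; z axis = the tin's own upward axis
- mat: pick-up mat, green with a pale border line, printed flat on the counter (no edge to bump into), 120 mm along its x by 150 mm along its y; origin at its centre, x and y axes along its short and long sides. Near it, the glass display case at the back has its front at x = 0.62 and its right side at y = -0.19, and the side wall stands at y = -0.41
- jar_red: dark red jam jar with a white cap, on display, fixed to the counter, 45 mm across, 50 mm high; origin at the centre of its underside
- jar_purple: purple jam jar with a white cap, on display, fixed to the counter, 45 mm across, 50 mm high; origin at the centre of its underside. (An amber jar like these, at the back right, is mere clutter.)
- bell_plunger (a joint): plunger of the counter bell: 0 up, 0.004 m fully pressed down; a spring returns it (fully down takes 8 N); it rings from 0.002
- bell: the counter bell: origin at the centre of its underside
- bell_top (a point): top of the plunger (11 mm across) of the white dome-shaped counter bell with black foot (62 mm across, 48 mm high, 0.2 kg, standing loose), 48 mm above the counter; press down here
- carton_pink: closed, sealed flat pastry carton, pink with a pale paper band and a round sticker on both faces (either face may be up): 46 mm (its x) by 66 mm (its y) by 30 mm high, 0.09 kg, rigid; origin at the centre of its underside. May be absent
- pink_centre (a point): centre of the pink carton, 15 mm above its underside; axes as the carton's: x across its 46 mm (the side to grasp), y along its 66 mm, z up. May be absent
- carton_mint: closed, sealed flat pastry carton, mint with a pale paper band and a round sticker on both faces (either face may be up): 46 mm (its x) by 66 mm (its y) by 30 mm high, 0.09 kg, rigid; origin at the centre of its underside. May be absent
- mint_centre (a point): centre of the mint carton, 15 mm above its underside; axes as the carton's: x across its 46 mm (the side to grasp), y along its 66 mm, z up. May be absent
- carton_lilac: closed, sealed flat pastry carton, lilac with a pale paper band and a round sticker on both faces (either face may be up): 46 mm (its x) by 66 mm (its y) by 30 mm high, 0.09 kg, rigid; origin at the centre of its underside. May be absent
- lilac_centre (a point): centre of the lilac carton, 15 mm above its underside; axes as the carton's: x across its 46 mm (the side to grasp), y along its 66 mm, z up. May be absent
- carton_cream: closed, sealed flat pastry carton, cream with a pale paper band and a round sticker on both faces (either face may be up): 46 mm (its x) by 66 mm (its y) by 30 mm high, 0.09 kg, rigid; origin at the centre of its underside. May be absent
- cream_centre (a point): centre of the cream carton, 15 mm above its underside; axes as the carton's: x across its 46 mm (the side to grasp), y along its 66 mm, z up. May be absent

How it is judged:
By the outcome, as a careful person would: the job done as asked, in the order asked, and still so for the second after the job is handed in, with the robot touching nothing.
Of carton_pink, carton_mint, carton_lilac, carton_cream only 3 to 4 are there at a start; the rules pass over those that are not, and their reading is None.
At some moment in a run one of bell may be knocked a few centimetres aside while the robot is not near it.
Once in a run the grip may slacken for a moment while it holds something.
It also fails if it takes over 210 s, if anything falls off the work surface, if the arm or the gripper's body presses on something with over 40 N, if the wrist force passes 120 N, or if a joint passes its speed limit or range.

## Working session

There is one attempt and no reset: what is moved stays moved. The work goes in short steps, Python scripts to look and compute and a tool call to move; the robot and the scene stay as the last step left them, time stands still between calls to the robot, and variables do not carry over. Pictures are saved under pics/ and viewed, about 12 in all and at most 16, crops included, and the job is handed in when it is done.

Besides the shell and the picture viewer there is one more tool, called after "Request:" as name([rows], argument=value, ...), one row to a line, values as JSON. jog_arm: Moves the arm, as the interface text tells. Its arguments: {"type":"object","properties":{"moves":{"type":"array","items":{"type":"array","items":{"type":"number"}}},"grip":{"type":"number"},"grip_force":{"type":"number"}},"required":["moves"]}

```bash
mkdir -p pics; ls
cat > h.py <<'E'
import numpy as np, cv2
from station import ctrl
from scipy.spatial.transform import Rotation as R
def px2w(name,u,v,z):
    p=ctrl.camera_params(name);K=np.array([[p['fx'],0,p['cx']],[0,p['fy'],p['cy']],[0,0,1]])
    n=cv2.undistortPoints(np.array([[[u,v]]],float),K,np.array(p['D'],float))[0,0]
    T=np.array(p['pose']);d=T[:3,:3]@np.array([n[0],-n[1],-1]);o=T[:3,3]
    return o+d*(z-o[2])/d[2]
def w2px(name,P):
    p=ctrl.camera_params(name);K=np.array([[p['fx'],0,p['cx']],[0,p['fy'],p['cy']],[0,0,1]])
    T=np.array(p['pose']);c=(np.atleast_2d(P)-T[:3,3])@T[:3,:3]
    c=c*[1,-1,-1]
    return cv2.projectPoints(c,np.zeros(3),np.zeros(3),K,np.array(p['D'],float))[0][:,0]
def snap(name,f,crop=None,k=1):
    im=ctrl.get_image(name)
    cv2.imwrite('pics/raw_'+f,im[:,:,::-1])
    if crop: x0,y0,x1,y1=crop; im=im[y0:y1,x0:x1]
    im=cv2.resize(im,None,fx=k,fy=k,interpolation=cv2.INTER_CUBIC)
    cv2.imwrite('pics/'+f,im[:,:,::-1])
E
python3 - <<'E'
from h import *
for n in('scene','top'):
    snap(n,n+'0.png',None,1.25); p=ctrl.camera_params(n); print(n,np.round(p['pose'],3).tolist(),p['fx'],p['D'])
o=ctrl.get_obs();print(o,ctrl.grip_depth, R.from_rotvec(o['tool_rot']).as_matrix().round(3))
E
```

```text
pics
scene [[0.198, 0.862, -0.466, 0.04], [-0.98, 0.171, -0.1, -0.139], [-0.007, 0.477, 0.879, 0.843], [0.0, 0.0, 0.0, 1.0]] 458.8295561130734 [0.02122488 0.         0.         0.         0.        ]
top [[0.008, 0.991, -0.135, 0.343], [-1.0, 0.008, -0.005, -0.069], [-0.004, 0.135, 0.991, 1.031], [0.0, 0.0, 0.0, 1.0]] 547.4437491661073 [-0.08639691  0.          0.          0.          0.        ]
{'t': 0.1, 'q': array([ 1.14500585e+00,  5.32812174e-02,  1.61415565e+00,  4.14606894e-05,
        1.47600081e+00, -1.18989976e-01]), 'dq': array([ 0.00062231, -0.00019134, -0.00255175,  0.00112175, -0.00026311,
       -0.00012893]), 'effort': array([-1.90194878e-04, -3.94899130e+01, -3.71365178e+01, -1.32128957e-04,
        3.86437910e-03, -8.82571584e-06]), 'tool_pos': array([0.18850519, 0.59530575, 0.23019255]), 'tool_rot': array([-1.55911952,  0.24127368, -0.24042862]), 'contact_force': array([ 0.10832751,  0.09162595, -1.00609093]), 'wrist_torque': array([-0.03997947, -0.01230105, -0.01783842]), 'opening': 0.08543354208161269} 0.0187 [[ 0.953 -0.001  0.302]
 [-0.302 -0.002  0.953]
 [-0.    -1.    -0.002]]
```

View pics/top0.png

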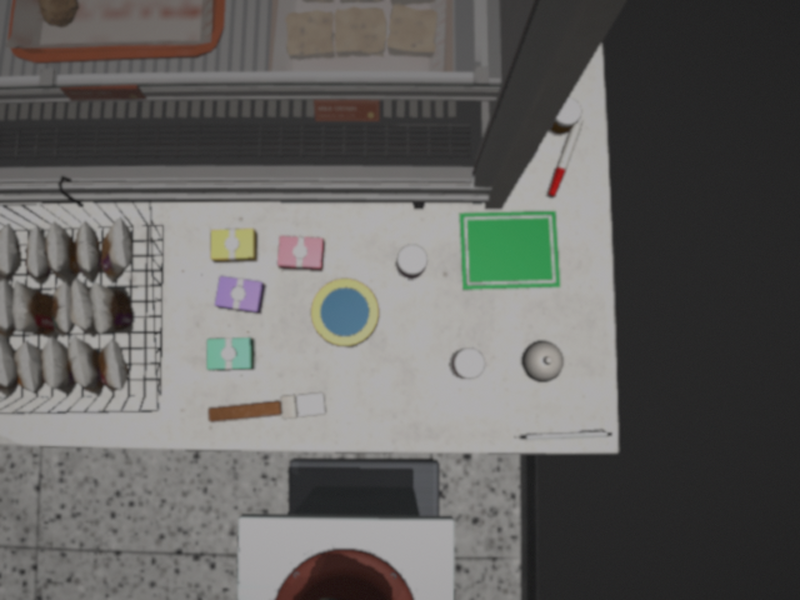

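View pics/scene0.png

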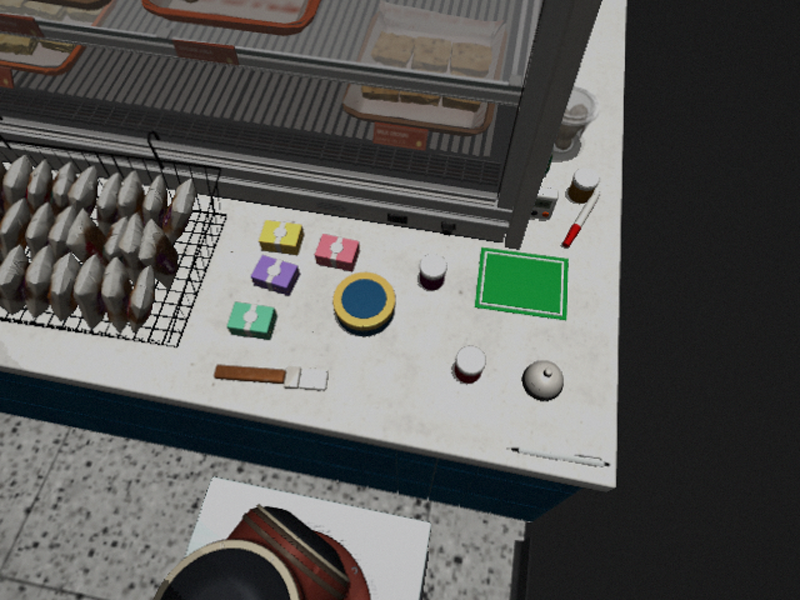

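Top view: four cartons are present, cream (232,244), pink (300,252), lilac (239,294) and mint (229,353). The tin is at (345,312), the jars at (412,260) and (468,363), the mat at (510,250) and the bell at (544,361). Next I'll measure these more precisely.

```bash
cat >> h.py <<'E'
# hsv ranges (OpenCV, RGB input)
COL=dict(cream=((22,120,100),(33,255,255)),pink=((168,70,100),(180,255,255)),lilac=((125,60,80),(145,255,255)),mint=((72,90,80),(92,255,255)),mat=((55,150,60),(70,255,255)))
def boxpose(im,name,roi,z,cam='top'):
    h=cv2.cvtColor(im,cv2.COLOR_RGB2HSV);m=cv2.inRange(h,*COL[name])
    mm=np.zeros_like(m);x0,y0,x1,y1=roi;mm[y0:y1,x0:x1]=m[y0:y1,x0:x1]
    pts=cv2.findNonZero(mm).astype(np.float32)
    w=np.array([px2w(cam,*p,z)[:2] for p in pts[:,0]],np.float32)*1000
    (c,s,a)=cv2.minAreaRect(w);return len(w),np.round(c,1),np.round(s,1),round(a,1)
E
python3 - <<'E'
from h import *
im=cv2.imread('pics/raw_top0.png')[:,:,::-1].copy()
for n,roi in dict(cream=(160,175,212,215),pink=(215,180,265,222),lilac=(165,212,218,256),mint=(155,260,212,305)).items():
    print(n,boxpose(im,n,roi,.030))
print('mat',boxpose(im,'mat',(350,150,470,250),0))
for n,u,v,z in [('tin',345,312,.04),('jarback',412,260,.05),('jarfront',468,363,.05),('bell',547,359,.048)]:
    print(n,px2w('top',u/1.25,v/1.25,z).round(4))
for n,u,v,z in [('tin',364,299,.04),('jarback',433,264,.05),('jarfront',470,358,.05),('bell',547,373,.048)]:
    print(n,px2w('scene',u/1.25,v/1.25,z).round(4))
a=cv2.resize(im[150:330,150:490],None,fx=2.3,fy=2.3,interpolation=cv2.INTER_CUBIC);cv2.imwrite('pics/c1.png',a[:,:,::-1])
E
```

```text
Traceback (most recent call last):
  File "h.py", line 25, in boxpose
    pts=cv2.findNonZero(mm).astype(np.float32)
        ^^^^^^^^^^^^^^^^^^^^^^^^^^
AttributeError: 'NoneType' object has no attribute 'astype'
```

```bash
sed -i "s/^COL=.*/COL=dict(cream=((18,90,80),(36,255,255)),pink=((160,60,80),(180,255,255)),lilac=((118,60,60),(150,255,255)),mint=((70,70,60),(95,255,255)),mat=((50,130,40),(72,255,255)))/" h.py
cat > m.py <<'E'
from h import *
im=cv2.imread('pics/raw_top0.png')[:,:,::-1].copy()
h=cv2.cvtColor(im,cv2.COLOR_RGB2HSV)
for u,v in [(176,195),(227,202),(180,235),(172,283),(410,200)]: print(h[v,u],end=' ')
for n,roi in dict(cream=(160,175,212,215),pink=(215,180,265,222),lilac=(165,212,218,256),mint=(155,260,212,305)).items():
    print(n,boxpose(im,n,roi,.030))
print('mat',boxpose(im,'mat',(350,150,470,250),0))
for n,u,v,z in [('tin',345,312,.04),('jarback',412,260,.05),('jarfront',468,363,.05),('bell',547,359,.048)]:
    print(n,px2w('top',u/1.25,v/1.25,z).round(4))
for n,u,v,z in [('tin',364,299,.04),('jarback',433,264,.05),('jarfront',470,358,.05),('bell',547,373,.048)]:
    print(n,px2w('scene',u/1.25,v/1.25,z).round(4))
a=cv2.resize(im[150:330,150:490],None,fx=2.3,fy=2.3,interpolation=cv2.INTER_CUBIC);cv2.imwrite('pics/c1.png',a[:,:,::-1])
E
python3 m.py
```

```text
[ 30  94 173] [172  64 175] [134  74 175] [ 78  80 172] [ 69 158 145] cream (371, array([552.1, 172. ]), array([44.8, 64.6]), 2.3)
pink (379, array([540.7,  70.9]), array([65.2, 45.6]), 86.8)
lilac (585, array([478.1, 160.8]), array([66.1, 44.1]), 82.4)
mint (428, array([389.5, 172. ]), array([40.4, 65.4]), 0.7)Traceback (most recent call last):
  File "m.py", line 7, in <module>
    print('mat',boxpose(im,'mat',(350,150,470,250),0))
                ~~~~~~~^^^^^^^^^^^^^^^^^^^^^^^^^^^^^^
  File "h.py", line 26, in boxpose
    w=np.array([px2w(cam,*p,z)[:2] for p in pts[:,0]],np.float32)*1000
                ~~~~^^^^^^^^^^
  File "h.py", line 5, in px2w
    p=ctrl.camera_params(name);K=np.array([[p['fx'],0,p['cx']],[0,p['fy'],p['cy']],[0,0,1]])
ValueError: time passes only in moves, steps and waits
```

```bash
sed -i "s/ctrl.camera_params(name)/CP(name)/" h.py; sed -i "3a from functools import lru_cache\n@lru_cache\ndef CP(name): return ctrl.camera_params(name)" h.py
python3 m.py
```

```text
[ 30  94 173] [172  64 175] [134  74 175] [ 78  80 172] [ 69 158 145] cream (371, array([552.1, 172. ]), array([44.8, 64.6]), 2.3)
pink (379, array([540.7,  70.9]), array([65.2, 45.6]), 86.8)
lilac (585, array([478.1, 160.8]), array([66.1, 44.1]), 82.4)
mint (428, array([389.5, 172. ]), array([40.4, 65.4]), 0.7)
mat (3123, array([ 554.8, -245.5]), array([114.7, 145.5]), 2.2)
tin [0.4514 0.0022 0.04  ]
jarback [ 0.5273 -0.0949  0.05  ]
jarfront [ 0.3783 -0.1756  0.05  ]
bell [ 0.3847 -0.2898  0.048 ]
tin [0.4496 0.0024 0.04  ]
jarback [ 0.529  -0.0947  0.05  ]
jarfront [ 0.3783 -0.176   0.05  ]
bell [ 0.3778 -0.2897  0.048 ]
```

View pics/c1.png

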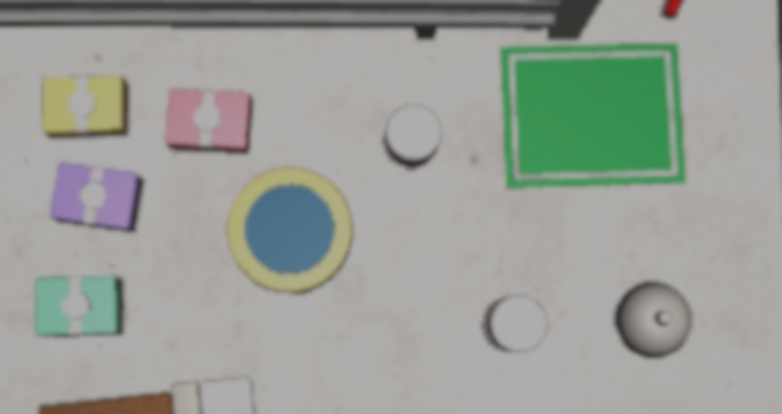

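```bash
cat > plan.py <<'E'
import sys
from h import *
# tool-down pose: x,y,z (mm), psi (rad) = heading of tool x; tool z = heading+90deg, tool y down
def cur():
    o=ctrl.get_obs();M=R.from_rotvec(o['tool_rot']).as_matrix()
    return np.r_[o['tool_pos']*1000,np.arctan2(M[1,0],M[0,0])]
def plan(wps,c=None,dp=0,da=2):
    c=cur() if c is None else np.array(c,float); rows=[]
    for *w,n in wps:
        s=c.copy()
        for k in range(1,n+1):
            g=s+(np.array(w)-s)*k/n; d=g-c; a=c[3]
            r=[d[0]*np.cos(a)+d[1]*np.sin(a),-d[2],-d[0]*np.sin(a)+d[1]*np.cos(a),0,-d[3],0]
            r=[round(v,dp)+0. for v in r[:3]]+[0,round(r[4],da)+0.,0]; rows.append(r)
            c=c+[r[0]*np.cos(a)-r[2]*np.sin(a),r[0]*np.sin(a)+r[2]*np.cos(a),-r[1],-r[4]]
    for i in range(0,len(rows),12): print('['+','.join('['+','.join('%g'%v for v in r)+']' for r in rows[i:i+12])+']')
    print('end',c.round(3))
    return c
E
python3 - <<'E'
from plan import *
print(cur())
c=plan([[450,75,230,-1.571,12]])
plan([[450,75,100,-1.571,3],[450,75,6,-1.571,4]],c)
E
```

```text
[ 1.88505188e+02  5.95305750e+02  2.30192546e+02 -3.06804704e-01]
[[34,0,-35,0,0.11,0],[37,0,-31,0,0.1,0],[41,0,-26,0,0.11,0],[43,0,-23,0,0.1,0],[45,0,-18,0,0.11,0],[47,0,-13,0,0.1,0],[47,0,-8,0,0.11,0],[49,0,-3,0,0.1,0],[48,0,2,0,0.11,0],[48,0,8,0,0.1,0],[47,0,12,0,0.11,0],[46,0,17,0,0.1,0]]
end [449.97   74.667 230.193  -1.567]
[[0,43,0,0,0,0],[0,44,0,0,0,0],[0,43,0,0,0,0],[0,24,0,0,0,0],[0,23,0,0,0,0],[0,24,0,0,0,0],[0,23,0,0,0,0]]
end [449.97   74.667   6.193  -1.567]
```

Request:
jog_arm([
  [34, 0, -35, 0, 0.11, 0],
  [37, 0, -31, 0, 0.1, 0],
  [41, 0, -26, 0, 0.11, 0],
  [43, 0, -23, 0, 0.1, 0],
  [45, 0, -18, 0, 0.11, 0],
  [47, 0, -13, 0, 0.1, 0],
  [47, 0, -8, 0, 0.11, 0],
  [49, 0, -3, 0, 0.1, 0],
  [48, 0, 2, 0, 0.11, 0],
  [48, 0, 8, 0, 0.1, 0],
  [47, 0, 12, 0, 0.11, 0],
  [46, 0, 17, 0, 0.1, 0],
], grip=50)

```text
t: 1.3
tool_pos: [0.4505, 0.0732, 0.2311]
tool_rot: [-1.209, 1.209, -1.209]
contact_force: [0.6, 0.5, 0.1]
opening: 0.0499
```

Request:
jog_arm([
  [0, 43, 0, 0, 0, 0],
  [0, 44, 0, 0, 0, 0],
  [0, 43, 0, 0, 0, 0],
  [0, 24, 0, 0, 0, 0],
  [0, 23, 0, 0, 0, 0],
  [0, 24, 0, 0, 0, 0],
  [0, 15, 0, 0, 0, 0],
  [0, 0, 0, 0, 0, 0],
])

```text
t: 2.1
tool_pos: [0.4474, 0.0751, 0.0124]
tool_rot: [-1.216, 1.211, -1.203]
contact_force: [0.5, -0.3, -0.7]
opening: 0.0499
```

Run:
```python
from plan import *
print(cur(),ctrl.get_obs()['contact_force'],ctrl.get_obs()['opening'])
snap('scene','s1.png',(160,150,480,350),2.4)
```

```text
[447.42750148  75.12562936  12.41301472  -1.5668546 ] [ 0.45767598 -0.26516178 -0.68655513] 0.04986761332197048
```

View pics/s1.png

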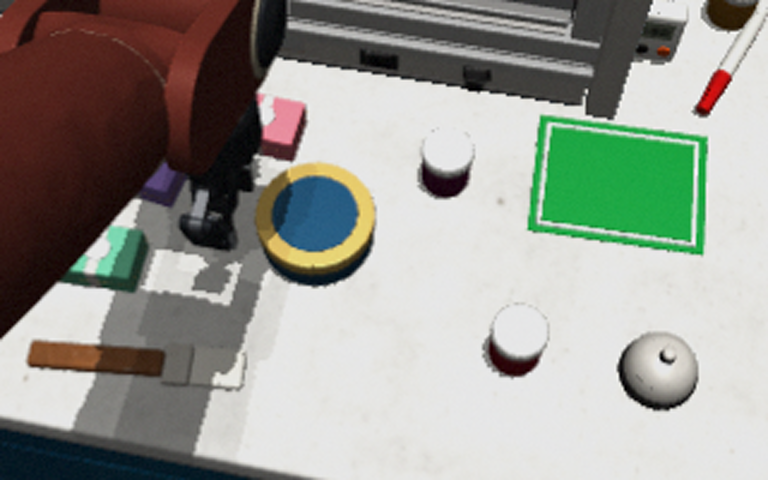

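```bash
cat >> plan.py <<'E'
def tcp(tx,ty,psi,off=54,z=10): return [tx-off*np.cos(psi),ty-off*np.sin(psi),z,psi]
E
python3 - <<'E'
from plan import *
c=plan([[*tcp(450.5,2,-1.571),4],[*tcp(447,-15,-1.571),2],[*tcp(440,-45,-1.54),3],[*tcp(434,-72,-1.47),3]])
E
```

```text
[[5,1,0,0,0,0],[5,1,1,0,0,0],[4,1,0,0,0,0],[5,1,1,0,0,0],[9,0,-2,0,0,0],[8,0,-2,0,0,0],[10,0,-3,0,-0.01,0],[10,0,-3,0,-0.01,0],[10,0,-3,0,-0.01,0],[9,0,-4,0,-0.02,0],[9,0,-3,0,-0.02,0],[9,0,-4,0,-0.03,0]]
end [428.828 -18.524   9.995  -1.467]
```

Request:
jog_arm([
  [5, 1, 0, 0, 0, 0],
  [5, 1, 1, 0, 0, 0],
  [4, 0, 0, 0, 0, 0],
  [5, 0, 1, 0, 0, 0],
  [9, 0, -2, 0, 0, 0],
  [8, 0, -2, 0, 0, 0],
  [10, 0, -3, 0, -0.01, 0],
  [10, 0, -3, 0, -0.01, 0],
  [10, 0, -3, 0, -0.01, 0],
  [9, 0, -4, 0, -0.02, 0],
  [9, 0, -3, 0, -0.02, 0],
  [9, 0, -4, 0, -0.03, 0],
])

```text
t: 3.35
tool_pos: [0.4305, -0.0191, 0.0139]
tool_rot: [-1.256, 1.131, -1.132]
contact_force: [0.7, 3.4, 2.3]
opening: 0.05
```

```bash
cat >> plan.py <<'E'
def tin(cam='scene',f='x.png'):
    # lid rim: yellow/gold ring; fit ellipse in world at z=40
    im=ctrl.get_image(cam); cv2.imwrite('pics/raw_'+f,im[:,:,::-1])
    h=cv2.cvtColor(im,cv2.COLOR_RGB2HSV); b=cv2.inRange(h,(95,80,40),(115,255,255))
    n,l,s,c=cv2.connectedComponentsWithStats(b[150:330,200:480])
    i=1+np.argmax(s[1:,4]); pts=cv2.findNonZero((l==i).astype(np.uint8))[:,0]+[200,150]
    w=np.array([px2w(cam,*p,.04)[:2] for p in pts.astype(float)],np.float32)*1000
    return cv2.minEnclosingCircle(w), len(w)
E
python3 - <<'E'
from plan import *
print(cur(),ctrl.get_obs()['contact_force'])
print(tin('scene','s2.png'),tin('top','t2.png'))
im=cv2.imread('pics/raw_s2.png');cv2.imwrite('pics/s2.png',cv2.resize(im[150:310,200:480],None,fx=2.6,fy=2.6))
E
```

```text
[430.54503212 -19.12249962  13.85393997  -1.46607384] [0.74470453 3.40069195 2.30051543]
(((436.6199035644531, -72.33222198486328), 34.84424591064453), 882) (((433.2392578125, -86.33606719970703), 30.85370445251465), 322)
```

View pics/s2.png

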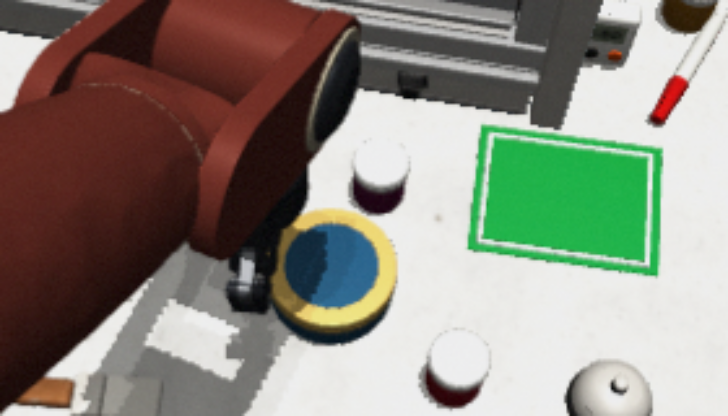

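Run:
```python
from plan import *
c0=cur(); z=c0[2]
c=plan([[*tcp(433,-90,-1.40,z=z),2],[*tcp(447,-120,-1.2,z=z),4],[*tcp(462,-150,-1.02,z=z),4]],c0)
```

```text
[[8,0,-4,0,-0.03,0],[8,0,-4,0,-0.04,0],[8,0,-1,0,-0.05,0],[9,0,0,0,-0.05,0],[8,0,-2,0,-0.05,0],[8,0,-2,0,-0.05,0],[9,0,-2,0,-0.04,0],[8,0,-1,0,-0.05,0],[8,0,-3,0,-0.04,0],[9,0,-2,0,-0.05,0]]
end [ 434.243 -104.079   13.385   -1.018]
```

Request:
jog_arm([
  [8, 0, -4, 0, -0.03, 0],
  [8, 0, -4, 0, -0.04, 0],
  [8, 0, -1, 0, -0.05, 0],
  [9, 0, 0, 0, -0.05, 0],
  [8, 0, -2, 0, -0.05, 0],
  [8, 0, -2, 0, -0.05, 0],
  [9, 0, -2, 0, -0.04, 0],
  [8, 0, -1, 0, -0.05, 0],
  [8, 0, -3, 0, -0.04, 0],
  [9, 0, -2, 0, -0.05, 0],
])

```text
t: 4.45
tool_pos: [0.4338, -0.1025, 0.013]
tool_rot: [-1.422, 0.794, -0.789]
contact_force: [-2.1, 2.6, 2.7]
opening: 0.0501
```

Run:
```python
from plan import *
c0=cur(); z=c0[2]
print(c0,ctrl.get_obs()['contact_force'],tin('scene','s3.png'))
h=np.array([np.cos(c0[3]),np.sin(c0[3])]);print(c0[:2]+54*h)
c=plan([[*tcp(497,-189,-0.87,z=z),5],[*tcp(535,-227,-0.8,z=z),5]],c0)
```

```text
[ 433.7701688  -102.46372171   12.96370479   -1.01573204] [-2.07356823  2.58038782  2.74260901] (((462.7630615234375, -147.7609100341797), 35.00611877441406), 674)
[ 462.22805735 -148.35651613]
[[11,0,0,0,-0.03,0],[10,0,0,0,-0.03,0],[11,0,-1,0,-0.03,0],[11,0,-1,0,-0.03,0],[10,0,-1,0,-0.03,0],[11,0,0,0,-0.01,0],[11,0,0,0,-0.02,0],[10,0,0,0,-0.01,0],[11,0,0,0,-0.01,0],[11,0,-1,0,-0.02,0]]
end [ 497.22  -188.415   12.964   -0.796]
```

Request:
jog_arm([
  [11, 0, 0, 0, -0.03, 0],
  [10, 0, 0, 0, -0.03, 0],
  [11, 0, -1, 0, -0.03, 0],
  [11, 0, -1, 0, -0.03, 0],
  [10, 0, -1, 0, -0.03, 0],
  [11, 0, 0, 0, -0.01, 0],
  [11, 0, 0, 0, -0.02, 0],
  [10, 0, 0, 0, -0.01, 0],
  [11, 0, 0, 0, -0.01, 0],
  [8, 0, -1, 0, -0.02, 0],
])

```text
t: 5.5
tool_pos: [0.4967, -0.1874, 0.0132]
tool_rot: [-1.48, 0.622, -0.622]
contact_force: [-1.0, 0.5, -0.1]
opening: 0.0503
```

Run:
```python
from plan import *
c0=cur(); z=c0[2]
print(c0,ctrl.get_obs()['contact_force'],tin('scene','s4.png'),tin('top','t4.png'))
h=np.array([np.cos(c0[3]),np.sin(c0[3])]);print(c0[:2]+54*h)
im=cv2.imread('pics/raw_s4.png')[:,:,::-1].copy()
c=plan([[*tcp(555,-245.5,-0.8,z=z),5]],c0,dp=1)
cv2.imwrite('pics/s4.png',cv2.resize(im[150:310,260:480,::-1],None,fx=3.2,fy=3.2,interpolation=cv2.INTER_CUBIC))
```

```text
Traceback (most recent call last):
  File "plan.py", line 25, in tin
    i=1+np.argmax(s[1:,4]); pts=cv2.findNonZero((l==i).astype(np.uint8))[:,0]+[200,150]
        ~~~~~~~~~^^^^^^^^^
ValueError: attempt to get argmax of an empty sequence
```

Run:
```python
from plan import *
c0=cur(); z=c0[2]
print(c0,tin('scene','s4.png'))
h=np.array([np.cos(c0[3]),np.sin(c0[3])]);print(c0[:2]+54*h)
im=cv2.imread('pics/raw_s4.png')[:,:,::-1].copy()
print('mat',boxpose(im,'mat',(370,180,460,260),0,'scene'))
c=plan([[*tcp(555,-245.5,-0.8,z=z),5]],c0,dp=1)
cv2.imwrite('pics/s4.png',cv2.resize(im[150:310,260:480,::-1],None,fx=3.2,fy=3.2,interpolation=cv2.INTER_CUBIC))
im=cv2.imread('pics/raw_scene0.png')[:,:,::-1].copy()
print('mat0',boxpose(im,'mat',(370,180,460,260),0,'scene'))
```

```text
[ 497.20989138 -187.87616758   13.74446902   -0.79687244] (((537.1556396484375, -240.35397338867188), 29.619163513183594), 306)
[ 534.95302236 -226.49554178]
mat (985, array([ 553.3, -245.2]), array([118.6, 149.2]), 2.0)
[[5.5,0,0.2,0,0,0],[5.5,0,0.3,0,0,0],[5.6,0,0.2,0,0,0],[5.5,0,0.3,0,0,0],[5.5,0,0.2,0,0,0]]
end [ 517.359 -206.776   13.744   -0.797]
mat0 (2974, array([ 553.3, -245. ]), array([118.7, 149.5]), 2.0)
```

View pics/s4.png

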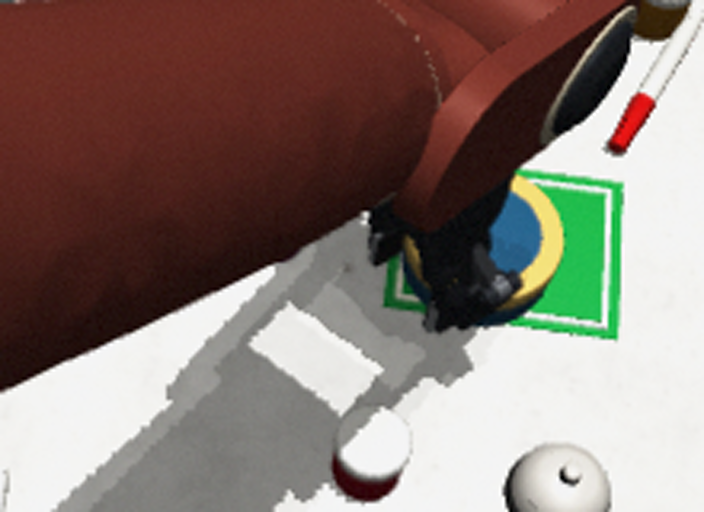

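Request:
jog_arm([
  [5, 0, 0.2, 0, 0, 0],
  [5, 0, 0.2, 0, 0, 0],
  [5, 0, 0.2, 0, 0, 0],
  [4, 0, 0.2, 0, 0, 0],
  [3, 0, 0, 0, 0, 0],
  [2, 0, 0, 0, 0, 0],
  [1, 0, 0, 0, 0, 0],
  [0, 0, 0, 0, 0, 0],
])

```text
t: 6.45
tool_pos: [0.5142, -0.2041, 0.0133]
tool_rot: [-1.48, 0.623, -0.623]
contact_force: [-1.7, 0.7, 0.5]
opening: 0.0501
```

Request:
jog_arm([
  [-5, 0, 0, 0, 0, 0],
  [-10, 0, 0, 0, 0, 0],
  [-10, -5, 0, 0, 0, 0],
  [0, -40, 0, 0, 0, 0],
  [0, -40, 0, 0, 0, 0],
  [-30, -40, 20, 0, 0, 0],
  [-30, -30, 30, 0, 0, 0],
  [-20, 0, 40, 0, 0, 0],
  [-20, 0, 40, 0, 0, 0],
  [-20, 0, 40, 0, 0, 0],
  [-20, 0, 40, 0, 0, 0],
  [0, 0, 0, 0, 0, 0],
])

```text
t: 7.65
tool_pos: [0.5495, 0.0612, 0.1648]
tool_rot: [-1.479, 0.618, -0.618]
contact_force: [-0.4, -0.5, -1.3]
opening: 0.05
```

Run:
```python
from plan import *
print(cur())
for c,n in (('scene','s5.png'),('top','t5.png')):
    im=ctrl.get_image(c);cv2.imwrite('pics/raw_'+n,im[:,:,::-1])
    try: print(c,tin(c,n))
    except Exception as e: print(c,e)
ims=[cv2.resize(cv2.imread('pics/raw_'+n)[150:310,300:490],None,fx=2.1,fy=2.1,interpolation=cv2.INTER_CUBIC) for n in('s5.png','t5.png')]
cv2.imwrite('pics/st5.png',np.hstack(ims))
```

```text
[549.47061231  61.23207019 164.82239352  -0.79082748]
scene (((552.0858154296875, -242.27333068847656), 34.93225860595703), 794)
top (((553.5411987304688, -242.8311004638672), 33.39059066772461), 999)
```

View pics/st5.png

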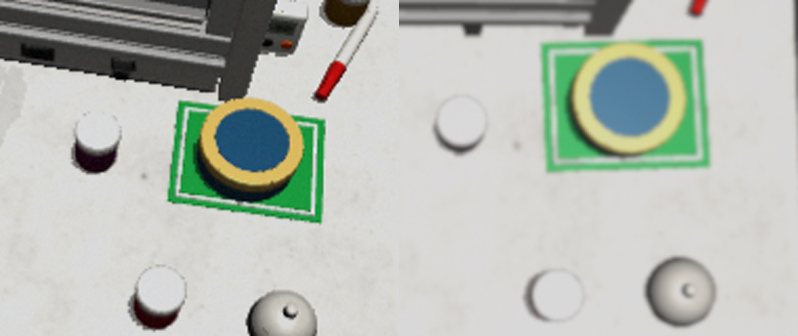

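Run:
```python
from plan import *
p=-1.166
c=plan([[522,-120,150,p,5],[520,-171,110,p,2],[520,-171,14,p,3]])
plan([[*tcp(552.2,-242.9,p,z=14),6],[*tcp(553.3,-245.6,p,z=14),3]],c,dp=1)
```

```text
[[21,3,-28,0,0.07,0],[24,3,-27,0,0.08,0],[25,3,-25,0,0.07,0],[28,2,-23,0,0.07,0],[28,3,-21,0,0.08,0],[23,20,-11,0,0,0],[23,20,-11,0,0,0],[0,32,0,0,0,0],[0,32,0,0,0,0],[0,32,0,0,0,0]]
end [ 520.013 -170.541   14.277   -1.167]
[[4.2,0,0.2,0,0,0],[4.2,0.1,0.2,0,0,0],[4.2,0,0.2,0,0,0],[4.2,0.1,0.1,0,0,0],[4.2,0,0.2,0,0,0],[4.2,0.1,0.2,0,0,0],[1,0,0,0,0,0],[0.9,0,0,0,0,0],[1,0,0,0,0,0]]
end [ 532.058 -195.952   13.977   -1.167]
```

Request:
jog_arm([
  [21, 3, -28, 0, 0.07, 0],
  [24, 3, -27, 0, 0.08, 0],
  [25, 3, -25, 0, 0.07, 0],
  [28, 2, -23, 0, 0.07, 0],
  [28, 3, -21, 0, 0.08, 0],
  [23, 20, -11, 0, 0, 0],
  [23, 20, -11, 0, 0, 0],
  [0, 32, 0, 0, 0, 0],
  [0, 32, 0, 0, 0, 0],
  [0, 32, 0, 0, 0, 0],
  [0, 0, 0, 0, 0, 0],
])

```text
t: 8.95
tool_pos: [0.5158, -0.1694, 0.0094]
tool_rot: [-1.374, 0.917, -0.901]
contact_force: [-1.4, 0.4, -0.2]
opening: 0.0499
```

Run:
```python
from plan import *
c=cur();print(c)
plan([[*tcp(552.2,-242.9,-1.166,z=c[2]),6],[*tcp(553.3,-245.6,-1.166,z=c[2]),3]],c,dp=1)
```

```text
[ 515.80909213 -169.41103598    9.44689818   -1.16950788]
[[4.6,0,0.8,0,0,0],[4.7,0,0.7,0,0,0],[4.6,0,0.8,0,0,0],[4.7,0,0.8,0,0,0],[4.6,0,0.7,0,0,0],[4.7,0,0.8,0,0,0],[1,0,0,0,0,0],[0.9,0,0,0,0,0],[1,0,0,0,0,0]]
end [ 532.074 -195.967    9.447   -1.17 ]
```

Request:
jog_arm([
  [4, 0, 0.7, 0, 0, 0],
  [4, 0, 0.7, 0, 0, 0],
  [4, 0, 0.8, 0, 0, 0],
  [4, 0, 0.8, 0, 0, 0],
  [4, 0, 0.7, 0, 0, 0],
  [3, 0, 0, 0, 0, 0],
  [0, 0, 0, 0, 0, 0],
  [0, 0, 0, 0, 0, 0],
])

```text
t: 9.75
tool_pos: [0.5332, -0.1897, 0.0142]
tool_rot: [-1.374, 0.907, -0.907]
contact_force: [-0.9, 0.4, 0.5]
opening: 0.0502
```

Run:
```python
from plan import *
c=cur();print(c)
plan([[*tcp(552.2,-242.9,-1.166,z=c[2]),2],[*tcp(553.3,-245.6,-1.166,z=c[2]),3]],c,dp=1)
```

```text
[ 533.16335054 -189.67924135   14.18421345   -1.16674202]
[[1.2,0,-1.7,0,0,0],[1.2,0,-1.8,0,0,0],[1,0,0,0,0,0],[1,0,0,0,0,0],[0.9,0,0,0,0,0]]
end [ 532.029 -195.928   14.184   -1.167]
```

Request:
jog_arm([
  [1.2, 0, -1.7, 0, 0, 0],
  [1.2, 0, -1.8, 0, 0, 0],
  [1, 0, 0, 0, 0, 0],
  [1, 0, 0, 0, 0, 0],
  [0.9, 0, 0, 0, 0, 0],
  [0, 0, 0, 0, 0, 0],
  [0, 0, 0, 0, 0, 0],
  [0, 0, 0, 0, 0, 0],
])

```text
t: 10.55
tool_pos: [0.532, -0.1959, 0.0142]
tool_rot: [-1.374, 0.907, -0.906]
contact_force: [-0.9, 1.4, -0.4]
opening: 0.0498
```

Request:
jog_arm([
  [-5, 0, 0, 0, 0, 0],
  [-10, 0, 0, 0, 0, 0],
  [-10, -5, 0, 0, 0, 0],
  [0, -40, 0, 0, 0, 0],
  [0, -40, 0, 0, 0, 0],
  [-30, -40, 0, 0, 0, 0],
  [-45, -30, 0, 0, 0, 0],
  [-50, 0, 0, 0, 0, 0],
  [-50, 0, 0, 0, 0, 0],
  [-50, 0, 0, 0, 0, 0],
  [0, 0, 0, 0, 0, 0],
  [0, 0, 0, 0, 0, 0],
])

```text
t: 11.75
tool_pos: [0.4346, 0.032, 0.1674]
tool_rot: [-1.374, 0.903, -0.906]
contact_force: [0.9, -0.5, -0.1]
opening: 0.05
```

Run:
```python
from plan import *
print(cur())
for c,n in (('scene','s6.png'),('top','t6.png')): print(c,tin(c,n))
```

```text
[434.5861021   31.99721962 167.37812353  -1.16374937]
scene (((553.58203125, -245.0421142578125), 35.03298568725586), 798)
top (((554.4852905273438, -245.60806274414062), 33.402183532714844), 996)
```

Run:
```python
from plan import *
import h as H
H.COL.update(cream=((20,45,80),(36,255,255)),pink=((165,35,80),(180,255,255)),lilac=((118,40,60),(150,255,255)),mint=((68,40,60),(95,255,255)))
im=cv2.imread('pics/raw_top0.png')[:,:,::-1].copy()
for n,roi in dict(cream=(160,175,212,215),pink=(215,180,265,222),lilac=(165,212,218,256),mint=(155,260,212,305)).items(): print(n,boxpose(im,n,roi,.030))
im=cv2.imread('pics/raw_scene0.png')[:,:,::-1].copy()
V=cv2.cvtColor(im,cv2.COLOR_RGB2HSV)
for n,u,v in (('cream',212,187),('pink',258,199),('lilac',209,217),('mint',190,254)):
    print(n,V[v,u],V[v-9,u+8],V[v+12,u+4])
c=plan([[434,40,167,-1.571,0]]) if 0 else None
plan([[490,71,150,-1.607,4],[540.5,70.9,100,-1.627,3],[540.5,70.9,40,-1.627,3],[540.5,70.9,4,-1.627,3]],dp=0)
a=cv2.resize(im[165:285,170:300],None,fx=5,fy=5,interpolation=cv2.INTER_CUBIC);cv2.imwrite('pics/c7.png',a[:,:,::-1])
```

```text
cream (739, array([553.3, 173.7]), array([47.9, 69.2]), 0.3)
pink (722, array([541.6,  71.5]), array([67.6, 48.2]), 87.6)
lilac (699, array([478.5, 161.1]), array([68.1, 45.9]), 82.3)
mint (708, array([390.4, 173. ]), array([45.3, 66.9]), 2.3)
cream [ 28 141 193] [ 28 141 193] [ 23 170  57]
pink [175 114 195] [176 114 196] [178 127  54]
lilac [132 103 178] [132 106 176] [134  83  46]
mint [ 77 115 179] [ 77 120 177] [58 62 49]
[[-4,4,17,0,0.11,0],[-6,5,16,0,0.11,0],[-7,4,15,0,0.11,0],[-9,4,14,0,0.11,0],[-1,17,17,0,0.01,0],[0,17,17,0,0,0],[-1,16,17,0,0.01,0],[0,20,0,0,0,0],[0,20,0,0,0,0],[0,20,0,0,0,0],[0,12,0,0,0,0],[0,12,0,0,0,0]]
[[0,12,0,0,0,0]]
end [540.761  70.651   4.377  -1.627]
```

View pics/c7.png

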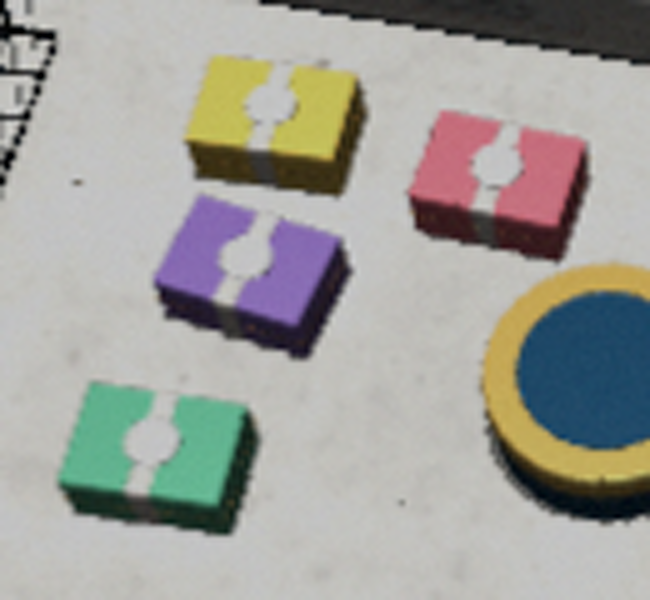

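Run:
```python
from plan import *
for n,q in dict(cream=[(213,55),(360,73),(337,160),(187,140)],pink=[(440,110),(587,140),(562,228),(410,190)],lilac=[(202,195),(345,238),(298,328),(155,282)],mint=[(90,380),(250,403),(224,507),(62,485)]).items():
    w=np.array([px2w('scene',169.6+u/5,164.6+v/5,.03)[:2]*1000 for u,v in q])
    l=(w[0]+w[3]-w[1]-w[2])/2; print(n,w.mean(0).round(1),np.linalg.norm(l).round(1),'yaw',np.degrees(np.arctan2(-l[0],l[1])).round(1))
```

```text
cream [553.3 173.7] 65.4 yaw 2.6
pink [542.3  71.3] 66.4 yaw -3.7
lilac [477.5 161.1] 64.9 yaw -8.0
mint [389.4 172.3] 65.6 yaw 2.5
```

Request:
jog_arm([
  [-4, 4, 17, 0, 0.11, 0],
  [-6, 5, 16, 0, 0.11, 0],
  [-7, 4, 15, 0, 0.11, 0],
  [-9, 4, 14, 0, 0.11, 0],
  [-1, 17, 17, 0, 0.01, 0],
  [0, 17, 17, 0, 0, 0],
  [-1, 16, 17, 0, 0.01, 0],
  [0, 10, 0, 0, 0, 0],
  [0, 0, 0, 0, 0, 0],
  [0, 0, 0, 0, 0, 0],
], grip=60, grip_force=60)

```text
t: 12.85
tool_pos: [0.5402, 0.0704, 0.09]
tool_rot: [-1.182, 1.252, -1.251]
contact_force: [0.0, 0.1, 0.2]
opening: 0.0602
```

Run:
```python
from plan import *
print(cur())
```

```text
[540.22164511  70.36699568  90.00151722  -1.62781288]
```

Request:
jog_arm([
  [-1, 20, 1.5, 0, 0, 0],
  [0, 20, 0, 0, 0, 0],
  [0, 16, 0, 0, 0, 0],
  [0, 14, 0, 0, 0, 0],
  [0, 10, 0, 0, 0, 0],
  [0, 5, 0, 0, 0, 0],
  [0, 0, 0, 0, 0, 0],
  [0, 0, 0, 0, 0, 0],
])

```text
t: 13.65
tool_pos: [0.5427, 0.0719, 0.0056]
tool_rot: [-1.182, 1.25, -1.251]
contact_force: [-1.1, 0.8, 0.4]
opening: 0.0599
```

Request:
jog_arm([
  [0, 0, 0, 0, 0, 0],
  [0, 0, 0, 0, 0, 0],
  [0, 0, 0, 0, 0, 0],
  [0, 0, 0, 0, 0, 0],
  [0, 0, 0, 0, 0, 0],
], grip=30)

```text
t: 14.15
tool_pos: [0.5432, 0.072, 0.0062]
tool_rot: [-1.18, 1.249, -1.251]
contact_force: [1.2, -0.3, 6.4]
opening: 0.0451
```

Run:
```python
from plan import *
c=cur();print(c,ctrl.get_obs()['opening'])
c=c.copy();
plan([[c[0],c[1],120,c[3],4],[550,-60,120,-1.56,4],[553.6,-245.4,120,-1.536,6]],dp=0)
```

```text
[543.23268786  71.96387213   6.24219855  -1.6267946 ] 0.04507399420367405
[[0,-28,0,0,0,0],[0,-29,0,0,0,0],[0,-28,0,0,0,0],[0,-29,0,0,0,0],[33,0,4,0,-0.02,0],[33,0,2,0,-0.01,0],[33,0,3,0,-0.02,0],[33,0,2,0,-0.02,0],[31,0,0,0,0,0],[31,0,0,0,-0.01,0],[31,0,0,0,0,0],[30,0,0,0,0,0]]
[[31,0,0,0,-0.01,0],[31,0,-1,0,0,0]]
end [ 553.264 -245.321  120.242   -1.537]
```

Request:
jog_arm([
  [0, -15, 0, 0, 0, 0],
  [0, -29, 0, 0, 0, 0],
  [0, -28, 0, 0, 0, 0],
  [0, -42, 0, 0, 0, 0],
  [33, 0, 4, 0, -0.02, 0],
  [33, 0, 2, 0, -0.01, 0],
  [33, 0, 3, 0, -0.02, 0],
  [33, 0, 2, 0, -0.02, 0],
  [31, 0, 0, 0, 0, 0],
  [31, 0, 0, 0, -0.01, 0],
  [31, 0, 0, 0, 0, 0],
  [30, 0, 0, 0, 0, 0],
])

```text
t: 15.35
tool_pos: [0.5506, -0.1844, 0.1191]
tool_rot: [-1.221, 1.193, -1.191]
contact_force: [1.0, 0.7, -1.0]
opening: 0.0446
```

Request:
jog_arm([
  [31, 0, 0, 0, -0.01, 0],
  [20, 0, -1, 0, 0, 0],
  [11, 0, 0, 0, 0, 0],
  [0, 0, 0, 0, 0, 0],
  [0, 0, 0, 0, 0, 0],
  [0, 0, 0, 0, 0, 0],
])

```text
t: 15.95
tool_pos: [0.5521, -0.2441, 0.1189]
tool_rot: [-1.225, 1.184, -1.183]
contact_force: [-0.3, 0.6, -1.8]
opening: 0.045
```

Run:
```python
from plan import *
c=cur();print(c,ctrl.get_obs()['opening'],ctrl.get_obs()['contact_force'])
plan([[553.6,-244.7,70,-1.536,5],[553.6,-244.7,47,-1.536,5]],dp=1)
snap('scene','s8.png',(200,100,480,310),2.8)
```

```text
[ 552.12100312 -244.10224848  118.87793795   -1.53556672] 0.045039889998355453 [-0.34886621  0.59908921 -1.84683843]
[[0.1,9.8,0.3,0,0,0],[0.2,9.8,0.3,0,0,0],[0.1,9.7,0.3,0,0,0],[0.1,9.8,0.3,0,0,0],[0.1,9.8,0.3,0,0,0],[0,4.6,0,0,0,0],[0,4.6,0,0,0,0],[0,4.6,0,0,0,0],[0,4.6,0,0,0,0],[0,4.6,0,0,0,0]]
end [ 553.641 -244.649   46.978   -1.536]
```

View pics/s8.png

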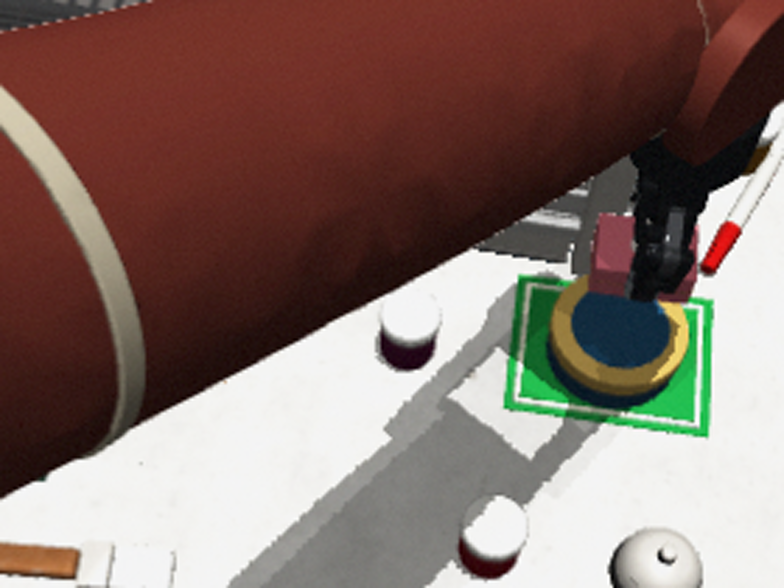

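Request:
jog_arm([
  [0.2, 10, 0.5, 0, 0, 0],
  [0.2, 10, 0.5, 0, 0, 0],
  [0.2, 10, 0.5, 0, 0, 0],
  [0, 10, 0, 0, 0, 0],
  [0, 10, 0, 0, 0, 0],
  [0, 8, 0, 0, 0, 0],
  [0, 6, 0, 0, 0, 0],
  [0, 4, 0, 0, 0, 0],
  [0, 0, 0, 0, 0, 0],
  [0, 0, 0, 0, 0, 0],
])

```text
t: 17.0
tool_pos: [0.5539, -0.2461, 0.0514]
tool_rot: [-1.225, 1.184, -1.185]
contact_force: [0.5, 0.5, -0.7]
opening: 0.0448
```

Run:
```python
from plan import *
c=cur();print(c,ctrl.get_obs()['opening'],ctrl.get_obs()['contact_force'])
```

```text
[ 553.91557857 -246.05393114   51.39087144   -1.53685832] 0.04482182400388139 [ 0.4764184   0.54792471 -0.70252365]
```

Request:
jog_arm([
  [-1.3, 0, -0.3, 0, 0, 0],
  [0, 2, 0, 0, 0, 0],
  [0, 2, 0, 0, 0, 0],
  [0, 1, 0, 0, 0, 0],
  [0, 0, 0, 0, 0, 0],
  [0, 0, 0, 0, 0, 0],
])

```text
t: 17.6
tool_pos: [0.5533, -0.2446, 0.0463]
tool_rot: [-1.225, 1.184, -1.184]
contact_force: [-1.6, 0.8, 1.6]
opening: 0.0447
```

Run:
```python
from plan import *
c=cur();print(c,ctrl.get_obs()['opening'],ctrl.get_obs()['contact_force'])
```

```text
[ 553.34945917 -244.61336187   46.27442171   -1.53678974] 0.044706944474023645 [-1.60841018  0.76857713  1.57498724]
```

Request:
jog_arm([
  [0, 0, 0, 0, 0, 0],
  [0, 0, 0, 0, 0, 0],
  [0, 0, 0, 0, 0, 0],
  [0, -10, 0, 0, 0, 0],
  [0, -20, 0, 0, 0, 0],
  [0, -30, 0, 0, 0, 0],
  [0, -40, 0, 0, 0, 0],
  [-50, 0, 0, 0, 0, 0],
  [-50, 0, 0, 0, 0, 0],
  [-50, 0, 0, 0, 0, 0],
  [-50, 0, 0, 0, 0, 0],
  [-50, 0, 0, 0, 0, 0],
], grip=60)

```text
t: 18.8
tool_pos: [0.5447, 0.007, 0.1472]
tool_rot: [-1.224, 1.183, -1.185]
contact_force: [1.9, -0.5, 0.6]
opening: 0.0598
```

Request:
jog_arm([
  [-50, 0, 0, 0, 0, 0],
  [-50, 0, 0, 0, 0, 0],
  [-50, 0, 0, 0, 0, 0],
  [0, 0, 0, 0, 0, 0],
  [0, 0, 0, 0, 0, 0],
])

```text
t: 19.3
tool_pos: [0.5397, 0.1562, 0.1468]
tool_rot: [-1.226, 1.181, -1.183]
contact_force: [-0.0, -0.4, 0.1]
opening: 0.0605
```

```bash
cat >> plan.py <<'E'
import h as H
H.COL.update(cream=((20,45,80),(36,255,255)),pink=((165,35,80),(180,255,255)),lilac=((118,40,60),(150,255,255)),mint=((68,40,60),(95,255,255)))
def check(n,z,f,roi=(360,130,460,260)):
    im=ctrl.get_image('top');cv2.imwrite('pics/raw_'+f,im[:,:,::-1])
    print(n,boxpose(im,n,roi,z)); print('tin',boxpose_ring(im))
def boxpose_ring(im):
    h=cv2.cvtColor(im,cv2.COLOR_RGB2HSV);m=cv2.inRange(h,(20,50,80),(36,255,255));mm=0*m;mm[150:260,360:460]=m[150:260,360:460]
    w=np.array([px2w('top',*p,.04)[:2]*1000 for p in cv2.findNonZero(mm)[:,0].astype(float)],np.float32)
    return cv2.minEnclosingCircle(w)
E
python3 - <<'E'
from plan import *
c=cur();print(c,ctrl.get_obs()['contact_force'])
check('pink',.07,'t9.png')
plan([[553,173,100,-1.529,4],[553,173,60,-1.529,2]],dp=1)
E
```

```text
[539.70673286 156.24421786 146.75413675  -1.53413182] [-0.03378812 -0.35324382  0.08528837]
pink (722, array([ 553.3, -242.2]), array([48.2, 65.8]), 3.0)
tin ((553.2455444335938, -245.0939178466797), 50.857017517089844)
[[-4.4,11.6,3.4,0,0,0],[-4.3,11.7,3.5,0,0,0],[-4.4,11.6,3.4,0,-0.01,0],[-4.3,11.7,3.5,0,0,0],[0,20,0,0,0,0],[0,20,0,0,0,0]]
end [552.983 173.034  59.994  -1.526]
```

Run:
```python
from plan import *
T=cv2.imread('pics/raw_t9.png'); S=ctrl.get_image('scene')[:,:,::-1].copy(); cv2.imwrite('pics/raw_s9.png',S)
print(boxpose(S[:,:,::-1].copy(),'pink',(360,130,460,260),.07,'scene'))
out=[]
for cam,im,(x,y) in (('top',T,(360,155)),('scene',S,(370,180))):
    b=cv2.resize(im[y:y+90,x:x+100],None,fx=4,fy=4,interpolation=cv2.INTER_CUBIC)
    y0=np.radians(2);Rm=np.array([[np.cos(y0),-np.sin(y0)],[np.sin(y0),np.cos(y0)]])
    P=(np.array([[23,33],[23,-33],[-23,-33],[-23,33]])@Rm.T+[553.8,-245.3])/1000
    q=(w2px(cam,np.c_[P,np.full(4,.07)])-[x,y]+.5)*4
    cv2.polylines(b,[np.round(q).astype(int)],True,(255,0,0),1); out.append(b)
cv2.imwrite('pics/c9.png',np.hstack(out))
```

```text
(540, array([ 567. , -268.1]), array([ 67.9, 133.7]), 30.0)
```

View pics/c9.png

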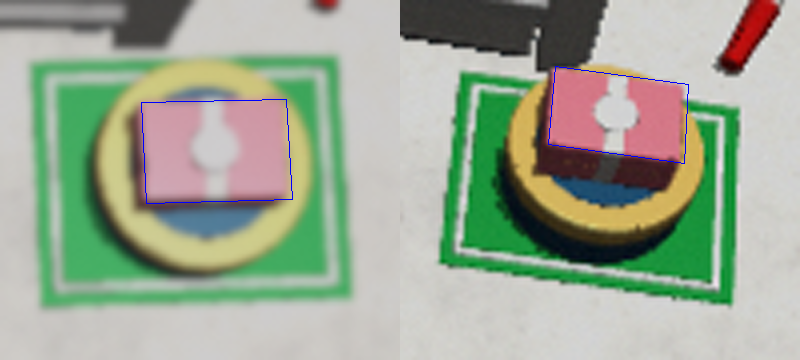

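Request:
jog_arm([
  [-4.4, 11.6, 3.4, 0, 0, 0],
  [-4.3, 11.7, 3.5, 0, 0, 0],
  [-4.4, 11.6, 3.4, 0, -0.005, 0],
  [-4.3, 11.7, 3.5, 0, 0, 0],
  [0, 20, 0, 0, 0, 0],
  [0, 20, 0, 0, 0, 0],
  [0, 0, 0, 0, 0, 0],
  [0, 0, 0, 0, 0, 0],
  [0, 0, 0, 0, 0, 0],
])

```text
t: 20.3
tool_pos: [0.5537, 0.1732, 0.0604]
tool_rot: [-1.226, 1.179, -1.181]
contact_force: [-0.3, -0.8, 0.5]
opening: 0.0598
```

Run:
```python
from plan import *
c=cur();print(c,ctrl.get_obs()['contact_force'])
plan([[553.2,173.5,25,-1.529,2],[553.2,173.5,5.5,-1.529,3]],dp=1)
```

```text
[553.74990819 173.21797762  60.40643153  -1.53181267] [-0.31807899 -0.75496191  0.47821357]
[[-0.2,17.7,-0.3,0,0,0],[-0.1,17.7,-0.2,0,0,0],[0,6.5,0,0,0,0],[0,6.5,0,0,0,0],[0,6.5,0,0,0,0]]
end [553.239 173.498   5.506  -1.532]
```

Request:
jog_arm([
  [-0.2, 17, -0.3, 0, 0, 0],
  [-0.1, 17, -0.2, 0, 0, 0],
  [0, 8, 0, 0, 0, 0],
  [0, 7, 0, 0, 0, 0],
  [0, 5.5, 0, 0, 0, 0],
  [0, 0, 0, 0, 0, 0],
  [0, 0, 0, 0, 0, 0],
  [0, 0, 0, 0, 0, 0],
])

```text
t: 21.1
tool_pos: [0.553, 0.1734, 0.0056]
tool_rot: [-1.226, 1.18, -1.181]
contact_force: [-1.3, -0.6, 0.0]
opening: 0.0601
```

Request:
jog_arm([
  [0, 0, 0, 0, 0, 0],
  [0, 0, 0, 0, 0, 0],
  [0, 0, 0, 0, 0, 0],
  [0, 0, 0, 0, 0, 0],
  [0, 0, 0, 0, 0, 0],
], grip=30)

```text
t: 21.6
tool_pos: [0.5532, 0.1734, 0.0058]
tool_rot: [-1.226, 1.179, -1.181]
contact_force: [-0.2, -0.4, 6.2]
opening: 0.0451
```

Run:
```python
from plan import *
c=cur();print(c,ctrl.get_obs()['opening'])
plan([[c[0],c[1],130,c[3],4],[553.6,-150,130,-1.536,8],[553.6,-245,130,-1.536,4]],dp=0)
```

```text
[553.20665692 173.44187505   5.84438287  -1.53178767] 0.045087604366303546
[[0,-31,0,0,0,0],[0,-31,0,0,0,0],[0,-31,0,0,0,0],[0,-31,0,0,0,0],[40,0,-2,0,0,0],[41,0,-1,0,0,0],[40,0,-2,0,0,0],[41,0,-1,0,0,0],[40,0,-2,0,0,0],[40,0,-1,0,0,0],[41,0,-2,0,0,0],[40,0,-1,0,0,0]]
[[24,0,-1,0,0,0],[24,0,-1,0,0,0],[23,0,-1,0,0,0],[24,0,-1,0,0,0]]
end [ 553.52  -244.864  129.844   -1.532]
```

Request:
jog_arm([
  [0, -15, 0, 0, 0, 0],
  [0, -31, 0, 0, 0, 0],
  [0, -38, 0, 0, 0, 0],
  [0, -40, 0, 0, 0, 0],
  [40, 0, -2, 0, 0, 0],
  [41, 0, -1, 0, 0, 0],
  [40, 0, -2, 0, 0, 0],
  [41, 0, -1, 0, 0, 0],
  [40, 0, -2, 0, 0, 0],
  [40, 0, -1, 0, 0, 0],
  [41, 0, -2, 0, 0, 0],
  [40, 0, -1, 0, 0, 0],
])

```text
t: 22.8
tool_pos: [0.552, -0.1513, 0.1289]
tool_rot: [-1.228, 1.181, -1.18]
contact_force: [1.1, 0.1, -0.8]
opening: 0.0446
```

Request:
jog_arm([
  [30, 0, -1, 0, 0, 0],
  [28, 0, -1, 0, 0, 0],
  [20, 0, -1, 0, 0, 0],
  [12, 0, -1, 0, 0, 0],
  [5, 0, 0, 0, 0, 0],
  [0, 0, 0, 0, 0, 0],
  [0, 0, 0, 0, 0, 0],
  [0, 0, 0, 0, 0, 0],
])

```text
t: 23.6
tool_pos: [0.5528, -0.244, 0.1289]
tool_rot: [-1.228, 1.18, -1.179]
contact_force: [0.1, -0.8, -1.0]
opening: 0.0445
```

Run:
```python
from plan import *
c=cur();print(c,ctrl.get_obs()['opening'])
plan([[553.6,-245.3,86,-1.536,6]],dp=1)
```

```text
[ 552.79579695 -243.95834012  128.88994719   -1.53056441] 0.044544840863545924
[[0.2,7.1,0.1,0,0,0],[0.3,7.2,0.1,0,0,0],[0.2,7.1,0.2,0,0,0],[0.2,7.2,0.1,0,0,0],[0.2,7.1,0.1,0,0,0],[0.3,7.2,0.1,0,0.01,0]]
end [ 553.552 -245.329   85.99    -1.541]
```

Request:
jog_arm([
  [0.3, 10, 0.2, 0, 0, 0],
  [0.3, 10, 0.2, 0, 0, 0],
  [0.3, 10, 0.2, 0, 0, 0],
  [0.4, 10, 0.2, 0, 0, 0],
  [0, 6, 0, 0, 0, 0],
  [0, 3, 0, 0, 0, 0],
  [0, 0, 0, 0, 0, 0],
  [0, 0, 0, 0, 0, 0],
  [0, 0, 0, 0, 0, 0],
])

```text
t: 24.5
tool_pos: [0.554, -0.2465, 0.0807]
tool_rot: [-1.227, 1.179, -1.181]
contact_force: [0.0, -0.2, -0.2]
opening: 0.0448
```

Run:
```python
from plan import *
c=cur();print(c,ctrl.get_obs()['opening'])
plan([[553.5,-245.2,75.8,-1.536,4]],dp=1)
```

```text
[ 553.98619203 -246.54123265   80.66862783   -1.53184598] 0.0447994470328415
[[-0.3,1.2,-0.1,0,0,0],[-0.4,1.2,-0.1,0,0,0],[-0.3,1.3,-0.1,0,0,0],[-0.4,1.2,-0.1,0,0,0]]
end [ 553.532 -245.158   75.769   -1.532]
```

Request:
jog_arm([
  [-0.7, 1.2, -0.2, 0, 0, 0],
  [-0.6, 1.2, -0.2, 0, 0, 0],
  [0, 1.3, 0, 0, 0, 0],
  [0, 1, 0, 0, 0, 0],
  [0, 0, 0, 0, 0, 0],
  [0, 0, 0, 0, 0, 0],
  [0, 0, 0, 0, 0, 0],
])

```text
t: 25.2
tool_pos: [0.5532, -0.245, 0.0759]
tool_rot: [-1.227, 1.18, -1.18]
contact_force: [-2.2, 1.7, 5.6]
opening: 0.0449
```

Run:
```python
from plan import *
c=cur();o=ctrl.get_obs();print(c,o['opening'],o['contact_force'])
```

```text
[ 553.2029112  -244.98703585   75.87740441   -1.53176643] 0.044929727985161066 [-2.17803213  1.69428212  5.64205315]
```

Request:
jog_arm([
  [0, 0, 0, 0, 0, 0],
  [0, 0, 0, 0, 0, 0],
  [0, 0, 0, 0, 0, 0],
  [0, -10, 0, 0, 0, 0],
  [0, -20, 0, 0, 0, 0],
  [0, -30, 0, 0, 0, 0],
  [0, -30, 0, 0, 0, 0],
  [-50, 0, 0, 0, 0, 0],
  [-50, 0, 0, 0, 0, 0],
  [-50, 0, 0, 0, 0, 0],
  [-50, 0, 0, 0, 0, 0],
  [-50, 0, 0, 0, 0, 0],
], grip=60)

```text
t: 26.4
tool_pos: [0.5433, 0.0066, 0.1663]
tool_rot: [-1.226, 1.179, -1.182]
contact_force: [1.4, -0.2, 0.3]
opening: 0.0602
```

Request:
jog_arm([
  [-50, 0, 0, 0, 0, 0],
  [-50, 0, 0, 0, 0, 0],
  [-40, 0, 0, 0, 0, 0],
  [0, 0, 0, 0, 0, 0],
  [0, 0, 0, 0, 0, 0],
  [0, 0, 0, 0, 0, 0],
])

```text
t: 27.0
tool_pos: [0.5381, 0.1439, 0.1656]
tool_rot: [-1.227, 1.181, -1.182]
contact_force: [-0.5, -1.3, -0.0]
opening: 0.06
```

Run:
```python
from plan import *
c=cur();print(c,ctrl.get_obs()['contact_force'])
check('cream',.1,'t10.png')
S=ctrl.get_image('scene'); cv2.imwrite('pics/raw_s10.png',S[:,:,::-1])
print(boxpose(S,'cream',(400,170,452,222),.1,'scene'))
plan([[478,161.5,60,-1.709,6]],dp=1)
```

```text
[538.12695204 143.87314562 165.57566474  -1.53268633] [-0.53339582 -1.284259   -0.04816873]
cream (1685, array([ 540.7, -233.2]), array([92.8, 93.8]), 71.6)
tin ((555.4867553710938, -246.66671752929688), 53.18073272705078)
(747, array([ 539.9, -236. ]), array([75.7, 84.8]), 8.3)
[[-3.4,17.6,-9.9,0,0.03,0],[-3.1,17.5,-10,0,0.03,0],[-2.7,17.6,-10.1,0,0.03,0],[-2.5,17.6,-10.2,0,0.03,0],[-2.2,17.5,-10.2,0,0.03,0],[-1.8,17.6,-10.3,0,0.03,0]]
end [478.02  161.448  59.983  -1.714]
```

Cream and the gold rim share a hue, so those segmentation numbers are no use; I'll overlay the expected outline later. Next is lilac.

Request:
jog_arm([
  [-3.4, 17.6, -9.9, 0, 0.03, 0],
  [-3.1, 17.5, -10, 0, 0.03, 0],
  [-2.7, 17.6, -10.1, 0, 0.03, 0],
  [-2.5, 17.6, -10.2, 0, 0.03, 0],
  [-2.2, 17.5, -10.2, 0, 0.03, 0],
  [-1.8, 17.6, -10.3, 0, 0.03, 0],
  [0, 0, 0, 0, 0, 0],
  [0, 0, 0, 0, 0, 0],
  [0, 0, 0, 0, 0, 0],
])

```text
t: 28.0
tool_pos: [0.4793, 0.1622, 0.0613]
tool_rot: [-1.137, 1.311, -1.314]
contact_force: [0.9, -0.8, -0.5]
opening: 0.06
```

Run:
```python
from plan import *
c=cur();print(c,ctrl.get_obs()['contact_force'])
plan([[478.2,161.5,25,-1.709,2],[478.2,161.5,5.5,-1.709,3]],dp=1)
out=[]
for cam,im,(x,y) in (('top',cv2.imread('pics/raw_t10.png'),(360,155)),('scene',cv2.imread('pics/raw_s10.png'),(370,170))):
    b=cv2.resize(im[y:y+90,x:x+100],None,fx=4,fy=4,interpolation=cv2.INTER_CUBIC)
    y0=np.radians(2);Rm=np.array([[np.cos(y0),-np.sin(y0)],[np.sin(y0),np.cos(y0)]])
    P=(np.array([[23,33],[23,-33],[-23,-33],[-23,33]])@Rm.T+[553.8,-245.3])/1000
    for z in(.1,.07):
        q=(w2px(cam,np.c_[P,np.full(4,z)])-[x,y]+.5)*4
        cv2.polylines(b,[np.round(q).astype(int)],True,(255,0,0),1)
    out.append(b)
cv2.imwrite('pics/c10.png',np.hstack(out))
```

```text
[479.32891969 162.24191767  61.34759764  -1.71239043] [ 0.94388456 -0.79740456 -0.54735494]
[[0.4,18.2,-0.5,0,0,0],[0.5,18.1,-0.5,0,0,0],[0,6.5,0,0,0,0],[0,6.5,0,0,0,0],[0,6.5,0,0,0,0]]
end [478.212 161.492   5.548  -1.712]
```

View pics/c10.png

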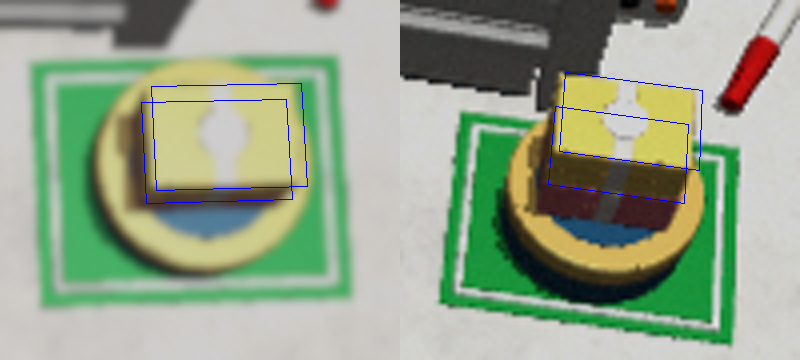

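Request:
jog_arm([
  [0, 18, -0.4, 0, 0, 0],
  [0, 18, -0.3, 0, 0, 0],
  [0, 8, 0, 0, 0, 0],
  [0, 7, 0, 0, 0, 0],
  [0, 5, 0, 0, 0, 0],
  [0, 0, 0, 0, 0, 0],
  [0, 0, 0, 0, 0, 0],
  [0, 0, 0, 0, 0, 0],
])

```text
t: 28.8
tool_pos: [0.4776, 0.1628, 0.0045]
tool_rot: [-1.138, 1.311, -1.313]
contact_force: [0.3, 0.5, -0.1]
opening: 0.0597
```

Request:
jog_arm([
  [0, 0, 0, 0, 0, 0],
  [0, 0, 0, 0, 0, 0],
  [0, 0, 0, 0, 0, 0],
  [0, 0, 0, 0, 0, 0],
  [0, 0, 0, 0, 0, 0],
], grip=30)

```text
t: 29.3
tool_pos: [0.4779, 0.1629, 0.0047]
tool_rot: [-1.138, 1.311, -1.313]
contact_force: [-0.9, 0.5, 5.1]
opening: 0.0449
```

Run:
```python
from plan import *
c=cur();print(c,ctrl.get_obs()['opening'])
plan([[c[0],c[1],160,c[3],5],[520,-20,160,-1.6,6],[553.6,-245,160,-1.536,9]],dp=0)
```

```text
[477.86395721 162.89605036   4.70784065  -1.7117706 ] 0.04485877405258385
[[0,-31,0,0,0,0],[0,-31,0,0,0,0],[0,-31,0,0,0,0],[0,-31,0,0,0,0],[0,-31,0,0,0,0],[29,0,11,0,-0.02,0],[30,0,11,0,-0.02,0],[29,0,10,0,-0.02,0],[30,0,9,0,-0.01,0],[30,0,10,0,-0.02,0],[30,0,8,0,-0.02,0],[25,0,5,0,-0.01,0]]
[[25,0,4,0,0,0],[25,0,4,0,-0.01,0],[25,0,4,0,-0.01,0],[25,0,4,0,-0.01,0],[25,0,3,0,0,0],[25,0,4,0,-0.01,0],[25,0,3,0,-0.01,0],[25,0,3,0,-0.01,0]]
end [ 553.382 -245.084  159.708   -1.532]
```

Request:
jog_arm([
  [0, -15, 0, 0, 0, 0],
  [0, -30, 0, 0, 0, 0],
  [0, -40, 0, 0, 0, 0],
  [0, -40, 0, 0, 0, 0],
  [0, -30, 0, 0, 0, 0],
  [29, 0, 11, 0, -0.02, 0],
  [30, 0, 11, 0, -0.02, 0],
  [29, 0, 10, 0, -0.02, 0],
  [30, 0, 9, 0, -0.01, 0],
  [30, 0, 10, 0, -0.02, 0],
  [30, 0, 8, 0, -0.02, 0],
  [25, 0, 5, 0, -0.01, 0],
])

```text
t: 30.5
tool_pos: [0.5227, -0.0467, 0.1577]
tool_rot: [-1.2, 1.226, -1.224]
contact_force: [-0.0, -0.5, -1.0]
opening: 0.0449
```

Request:
jog_arm([
  [25, 0, 4, 0, 0, 0],
  [25, 0, 4, 0, -0.01, 0],
  [25, 0, 4, 0, -0.01, 0],
  [25, 0, 4, 0, -0.01, 0],
  [25, 0, 3, 0, -0.003, 0],
  [25, 0, 4, 0, -0.01, 0],
  [25, 0, 3, 0, -0.01, 0],
  [25, 0, 3, 0, -0.01, 0],
  [0, 0, 0, 0, 0, 0],
  [0, 0, 0, 0, 0, 0],
  [0, 0, 0, 0, 0, 0],
])

```text
t: 31.6
tool_pos: [0.5523, -0.2442, 0.158]
tool_rot: [-1.229, 1.179, -1.176]
contact_force: [0.3, 0.7, -1.0]
opening: 0.045
```

Run:
```python
from plan import *
c=cur();print(c,ctrl.get_obs()['opening'])
plan([[553.5,-245.3,110,-1.536,6]],dp=1,da=3)
```

```text
[ 552.27129658 -244.22610068  158.04375015   -1.52834068] 0.04496486664440268
[[0.2,8,0.2,0,0.001,0],[0.2,8,0.2,0,0.002,0],[0.2,8,0.2,0,0.001,0],[0.1,8,0.2,0,0.001,0],[0.2,8,0.2,0,0.001,0],[0.2,8,0.2,0,0.002,0]]
end [ 553.514 -245.278  110.044   -1.536]
```

Request:
jog_arm([
  [0, 10, 0.3, 0, 0.002, 0],
  [0, 10, 0.3, 0, 0.002, 0],
  [0, 10, 0.3, 0, 0.002, 0],
  [0, 10, 0, 0, 0, 0],
  [0, 6, 0, 0, 0, 0],
  [0, 3, 0, 0, 0, 0],
  [0, 0, 0, 0, 0, 0],
  [0, 0, 0, 0, 0, 0],
  [0, 0, 0, 0, 0, 0],
])

```text
t: 32.5
tool_pos: [0.5541, -0.2455, 0.1106]
tool_rot: [-1.226, 1.182, -1.184]
contact_force: [1.0, 0.1, -1.0]
opening: 0.045
```

Run:
```python
from plan import *
c=cur();print(c,ctrl.get_obs()['opening'])
plan([[553.5,-245.3,104.5,-1.536,4]],dp=1,da=3)
```

```text
[ 554.05165652 -245.47386017  110.56367275   -1.53486291] 0.044974936113509396
[[0,1.5,-0.1,0,0,0],[-0.1,1.5,-0.2,0,0.001,0],[0,1.5,-0.1,0,0,0],[-0.1,1.6,-0.1,0,0,0]]
end [ 553.545 -245.292  104.464   -1.536]
```

Request:
jog_arm([
  [0, 1.5, -0.2, 0, 0, 0],
  [0, 1.5, -0.2, 0, 0, 0],
  [0, 1.5, 0, 0, 0, 0],
  [0, 1.5, 0, 0, 0, 0],
  [0, 0, 0, 0, 0, 0],
  [0, 0, 0, 0, 0, 0],
  [0, 0, 0, 0, 0, 0],
])

```text
t: 33.2
tool_pos: [0.5534, -0.2453, 0.1047]
tool_rot: [-1.226, 1.182, -1.183]
contact_force: [-2.2, 1.0, 5.6]
opening: 0.0448
```

Run:
```python
from plan import *
c=cur();o=ctrl.get_obs();print(c,o['opening'],o['contact_force'])
```

```text
[ 553.43150432 -245.26908101  104.72933867   -1.53472267] 0.0448436616906707 [-2.24600325  0.99876904  5.57570629]
```

Request:
jog_arm([
  [0, 0, 0, 0, 0, 0],
  [0, 0, 0, 0, 0, 0],
  [0, 0, 0, 0, 0, 0],
  [0, -10, 0, 0, 0, 0],
  [0, -20, 0, 0, 0, 0],
  [0, -30, 0, 0, 0, 0],
  [0, -20, 0, 0, 0, 0],
  [-48, 0, -10, 0, 0, 0],
  [-48, 0, -10, 0, 0, 0],
  [-46, 0, -20, 0, 0, 0],
  [-46, 0, -20, 0, 0, 0],
  [-46, 0, -20, 0, 0, 0],
], grip=60)

```text
t: 34.4
tool_pos: [0.4643, -0.0132, 0.1846]
tool_rot: [-1.225, 1.182, -1.184]
contact_force: [0.0, 1.2, 0.5]
opening: 0.06
```

Request:
jog_arm([
  [-46, 0, -20, 0, 0, 0],
  [-46, 0, -20, 0, 0, 0],
  [-46, 0, -15, 0, 0, 0],
  [-35, 0, -10, 0, 0, 0],
  [0, 0, 0, 0, 0, 0],
  [0, 0, 0, 0, 0, 0],
  [0, 0, 0, 0, 0, 0],
])

```text
t: 35.1
tool_pos: [0.3945, 0.1549, 0.1842]
tool_rot: [-1.225, 1.183, -1.184]
contact_force: [0.1, -1.3, 0.2]
opening: 0.0601
```

Run:
```python
from plan import *
c=cur();print(c,ctrl.get_obs()['contact_force'])
plan([[389.8,174,60,-1.529,6]],dp=1)
check('lilac',.13,'t11.png')
S=ctrl.get_image('scene'); cv2.imwrite('pics/raw_s11.png',S[:,:,::-1])
print(boxpose(S,'lilac',(385,130,470,222),.13,'scene'))
out=[]
for cam,im,(x,y) in (('top',cv2.imread('pics/raw_t11.png'),(360,145)),('scene',cv2.imread('pics/raw_s11.png'),(370,165))):
    b=cv2.resize(im[y:y+90,x:x+100],None,fx=4,fy=4,interpolation=cv2.INTER_CUBIC)
    y0=np.radians(2);Rm=np.array([[np.cos(y0),-np.sin(y0)],[np.sin(y0),np.cos(y0)]])
    P=(np.array([[23,33],[23,-33],[-23,-33],[-23,33]])@Rm.T+[553.8,-245.3])/1000
    q=(w2px(cam,np.c_[P,np.full(4,.13)])-[x,y]+.5)*4
    cv2.polylines(b,[np.round(q).astype(int)],True,(255,0,0),1)
    out.append(b)
cv2.imwrite('pics/c11.png',np.hstack(out))
```

```text
[394.53720683 154.85047901 184.22771097  -1.53584884] [ 0.10980458 -1.29658247  0.21046724]
[[-3.2,20.7,-0.7,0,0,0],[-3.2,20.7,-0.7,0,0,0],[-3.3,20.7,-0.6,0,0,0],[-3.2,20.7,-0.7,0,0,0],[-3.2,20.7,-0.7,0,-0.01,0],[-3.2,20.7,-0.6,0,0,0]]
end [389.834 173.992  60.028  -1.526]
lilac (840, array([ 545.4, -243.3]), array([60.3, 67.1]), 0.6)
tin ((552.8877563476562, -243.51795959472656), 50.460479736328125)
(607, array([ 551.7, -242.7]), array([48.9, 67.8]), 1.0)
```

View pics/c11.png

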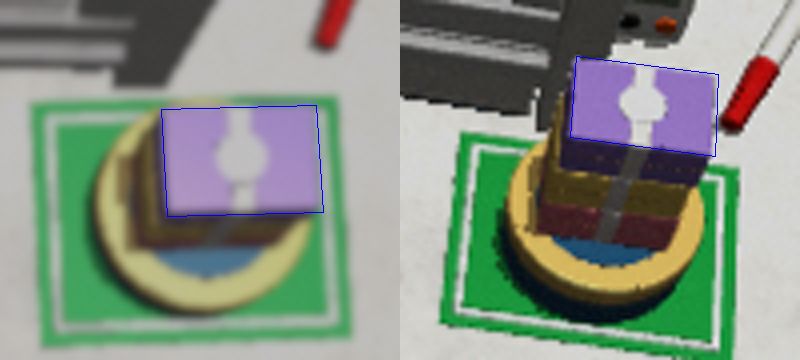

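Request:
jog_arm([
  [-3.2, 20.7, -0.7, 0, 0, 0],
  [-3.2, 20.7, -0.7, 0, 0, 0],
  [-3.3, 20.7, -0.6, 0, 0, 0],
  [-3.2, 20.7, -0.7, 0, 0, 0],
  [-3.2, 20.7, -0.7, 0, -0.005, 0],
  [-3.2, 20.7, -0.6, 0, 0, 0],
  [0, 0, 0, 0, 0, 0],
  [0, 0, 0, 0, 0, 0],
  [0, 0, 0, 0, 0, 0],
])

```text
t: 36.1
tool_pos: [0.3906, 0.1745, 0.0611]
tool_rot: [-1.226, 1.178, -1.18]
contact_force: [-0.0, 0.3, -0.0]
opening: 0.0598
```

Run:
```python
from plan import *
c=cur();print(c,ctrl.get_obs()['contact_force'])
plan([[390,174,25,-1.529,2],[390,174,5.5,-1.529,3]],dp=1)
```

```text
[390.6216072  174.50195697  61.05489045  -1.53083109] [-0.02727118  0.33865021 -0.00563979]
[[0.2,18,-0.3,0,0,0],[0.3,18.1,-0.3,0,0,0],[0,6.5,0,0,0,0],[0,6.5,0,0,0,0],[0,6.5,0,0,0,0]]
end [390.042 173.978   5.455  -1.531]
```

Request:
jog_arm([
  [0.2, 18, -0.3, 0, 0, 0],
  [0.2, 18, -0.3, 0, 0, 0],
  [0, 8, 0, 0, 0, 0],
  [0, 7, 0, 0, 0, 0],
  [0, 4.5, 0, 0, 0, 0],
  [0, 0, 0, 0, 0, 0],
  [0, 0, 0, 0, 0, 0],
  [0, 0, 0, 0, 0, 0],
])

```text
t: 36.9
tool_pos: [0.3893, 0.1745, 0.0048]
tool_rot: [-1.227, 1.178, -1.179]
contact_force: [0.1, -0.9, -0.2]
opening: 0.0604
```

Request:
jog_arm([
  [0, 0, 0, 0, 0, 0],
  [0, 0, 0, 0, 0, 0],
  [0, 0, 0, 0, 0, 0],
  [0, 0, 0, 0, 0, 0],
  [0, 0, 0, 0, 0, 0],
], grip=30)

```text
t: 37.4
tool_pos: [0.3895, 0.1745, 0.0049]
tool_rot: [-1.227, 1.178, -1.179]
contact_force: [0.4, -0.5, 5.9]
opening: 0.0444
```

Run:
```python
from plan import *
c=cur();print(c,ctrl.get_obs()['opening'])
plan([[c[0],c[1],190,c[3],5],[480,-60,190,-1.536,7],[553.6,-245,190,-1.536,9]],dp=0)
```

```text
[389.53451386 174.50434793   4.90158859  -1.52978877] 0.044448084803118536
[[0,-37,0,0,0,0],[0,-37,0,0,0,0],[0,-37,0,0,0,0],[0,-37,0,0,0,0],[0,-37,0,0,0,0],[34,0,12,0,0,0],[34,0,11,0,0,0],[34,0,12,0,0,0],[34,0,11,0,0,0],[34,0,12,0,0,0],[34,0,11,0,0.01,0],[34,0,12,0,0,0]]
[[21,0,8,0,0,0],[21,0,7,0,0,0],[20,0,8,0,0,0],[21,0,7,0,0,0],[21,0,8,0,0,0],[21,0,7,0,0,0],[21,0,8,0,0,0],[20,0,7,0,0,0],[21,0,8,0,0,0]]
end [ 553.653 -244.909  189.902   -1.54 ]
```

Request:
jog_arm([
  [0, -20, 0, 0, 0, 0],
  [0, -40, 0, 0, 0, 0],
  [0, -45, 0, 0, 0, 0],
  [0, -45, 0, 0, 0, 0],
  [0, -35, 0, 0, 0, 0],
  [34, 0, 12, 0, 0, 0],
  [34, 0, 11, 0, 0, 0],
  [34, 0, 12, 0, 0, 0],
  [34, 0, 11, 0, 0, 0],
  [34, 0, 12, 0, 0, 0],
  [34, 0, 11, 0, 0.006, 0],
  [34, 0, 12, 0, 0, 0],
])

```text
t: 38.6
tool_pos: [0.4787, -0.0615, 0.1879]
tool_rot: [-1.226, 1.185, -1.182]
contact_force: [-0.3, 0.5, -1.2]
opening: 0.0451
```

Request:
jog_arm([
  [21, 0, 8, 0, 0, 0],
  [21, 0, 7, 0, 0, 0],
  [20, 0, 8, 0, 0, 0],
  [21, 0, 7, 0, 0, 0],
  [21, 0, 8, 0, 0, 0],
  [21, 0, 7, 0, 0, 0],
  [21, 0, 8, 0, 0, 0],
  [20, 0, 7, 0, 0, 0],
  [21, 0, 8, 0, 0, 0],
  [0, 0, 0, 0, 0, 0],
  [0, 0, 0, 0, 0, 0],
  [0, 0, 0, 0, 0, 0],
])

```text
t: 39.8
tool_pos: [0.5532, -0.2439, 0.1883]
tool_rot: [-1.226, 1.185, -1.182]
contact_force: [-0.7, 0.7, -1.0]
opening: 0.0448
```

Run:
```python
from plan import *
c=cur();print(c,ctrl.get_obs()['opening'])
plan([[553.5,-245.3,141,-1.536,6]],dp=1,da=3)
```

```text
[ 553.17719277 -243.87951614  188.29613827   -1.53534642] 0.04482000133205376
[[0.2,7.9,0,0,0,0],[0.3,7.9,0.1,0,0,0],[0.2,7.8,0,0,0,0],[0.3,7.9,0.1,0,0,0],[0.2,7.9,0,0,0.001,0],[0.2,7.9,0.1,0,0,0]]
end [ 553.526 -245.268  140.996   -1.536]
```

Request:
jog_arm([
  [0.3, 10, 0, 0, 0, 0],
  [0.3, 10, 0, 0, 0, 0],
  [0.2, 10, 0, 0, 0, 0],
  [0, 9, 0, 0, 0, 0],
  [0, 5, 0, 0, 0, 0],
  [0, 3, 0, 0, 0, 0],
  [0, 0, 0, 0, 0, 0],
  [0, 0, 0, 0, 0, 0],
  [0, 0, 0, 0, 0, 0],
])

```text
t: 40.7
tool_pos: [0.5541, -0.2458, 0.1428]
tool_rot: [-1.225, 1.182, -1.184]
contact_force: [-0.6, 0.1, -0.8]
opening: 0.0449
```

Run:
```python
from plan import *
c=cur();print(c,ctrl.get_obs()['opening'])
plan([[553.5,-245.4,134.7,-1.536,4]],dp=1,da=3)
```

```text
[ 554.12727502 -245.77317457  142.80938766   -1.53581264] 0.04490844704601932
[[-0.1,2,-0.2,0,0,0],[-0.1,2.1,-0.1,0,0,0],[-0.1,2,-0.2,0,0,0],[-0.1,2,-0.1,0,0,0]]
end [ 553.514 -245.394  134.709   -1.536]
```

Request:
jog_arm([
  [-0.2, 2, -0.2, 0, 0, 0],
  [-0.2, 2, -0.2, 0, 0, 0],
  [0, 1.5, 0, 0, 0, 0],
  [0, 1.2, 0, 0, 0, 0],
  [0, 1, 0, 0, 0, 0],
  [0, 0, 0, 0, 0, 0],
  [0, 0, 0, 0, 0, 0],
  [0, 0, 0, 0, 0, 0],
])

```text
t: 41.5
tool_pos: [0.5535, -0.2452, 0.135]
tool_rot: [-1.225, 1.183, -1.184]
contact_force: [-1.3, 1.6, 3.4]
opening: 0.045
```

Run:
```python
from plan import *
c=cur();o=ctrl.get_obs();print(c,o['opening'],o['contact_force'])
```

```text
[ 553.51461436 -245.24646991  134.96215452   -1.53575876] 0.045044944855786063 [-1.34167146  1.55812422  3.36010035]
```

Request:
jog_arm([
  [0, 0, 0, 0, 0, 0],
  [0, 0, 0, 0, 0, 0],
  [0, 0, 0, 0, 0, 0],
  [0, -10, 0, 0, 0, 0],
  [0, -20, 0, 0, 0, 0],
  [0, -30, 0, 0, 0, 0],
  [-45, -10, -20, 0, 0, 0],
  [-45, 0, -20, 0, 0, 0],
  [-45, 0, -20, 0, 0, 0],
  [-45, 0, -20, 0, 0, 0],
  [-45, 0, -20, 0, 0, 0],
  [-45, 0, -20, 0, 0, 0],
], grip=60)

```text
t: 42.7
tool_pos: [0.4232, 0.0216, 0.2052]
tool_rot: [-1.224, 1.183, -1.185]
contact_force: [0.9, 0.8, -0.0]
opening: 0.0601
```

Request:
jog_arm([
  [-45, 0, 0, 0, 0, 0],
  [-25, 0, 0, 0, 0, 0],
  [0, 0, 0, 0, 0, 0],
  [0, 0, 0, 0, 0, 0],
], grip=0)

```text
t: 43.1
tool_pos: [0.4218, 0.0904, 0.2051]
tool_rot: [-1.226, 1.181, -1.183]
contact_force: [0.1, 0.4, 0.0]
opening: 0.0019
```

Run:
```python
from plan import *
c=cur();print(c)
out=[]
for cam,(x,y) in (('top',(350,150)),('scene',(365,155))):
    im=ctrl.get_image(cam)[:,:,::-1]; cv2.imwrite('pics/raw_f_%s.png'%cam,im)
    b=cv2.resize(im[y:y+170,x:x+115],None,fx=3.4,fy=3.4,interpolation=cv2.INTER_CUBIC)
    y0=np.radians(2);Rm=np.array([[np.cos(y0),-np.sin(y0)],[np.sin(y0),np.cos(y0)]])
    P=(np.array([[23,33],[23,-33],[-23,-33],[-23,33]])@Rm.T+[553.8,-245.3])/1000
    q=(w2px(cam,np.c_[P,np.full(4,.16)])-[x,y]+.5)*3.4
    cv2.polylines(b,[np.round(q).astype(int)],True,(255,0,0),1); out.append(b)
cv2.imwrite('pics/c12.png',np.hstack(out))
```

```text
[421.77478658  90.36556944 205.05897979  -1.5343741 ]
```

View pics/c12.png

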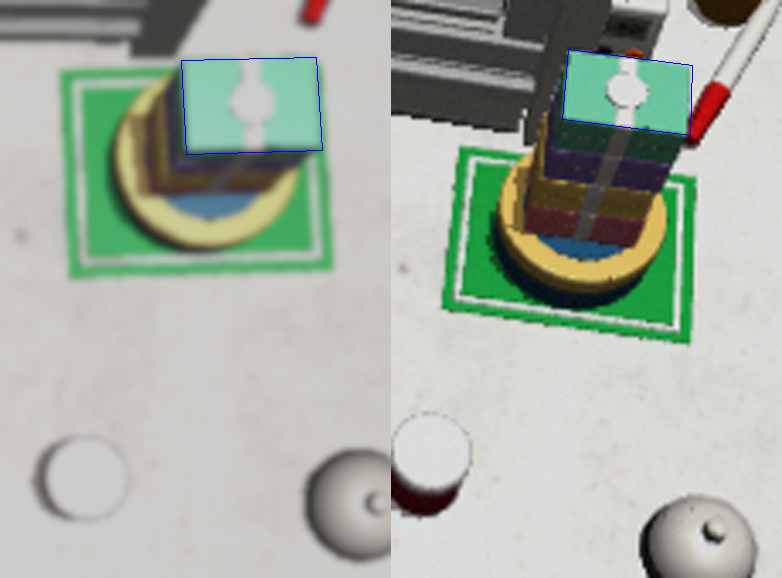

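Run:
```python
from plan import *
print(px2w('top',460-.2,297.6-.2,.047),px2w('scene',459.2,310.6,.047))
out=[]
for cam,(u,v) in (('top',(457,298)),('scene',(456,316))):
    im=cv2.imread('pics/raw_f_%s.png'%cam); u0,v0=u-25,v-25
    out.append(cv2.resize(im[v0:v0+50,u0:u0+50],None,fx=8,fy=8,interpolation=cv2.INTER_CUBIC))
cv2.imwrite('pics/c13.png',np.hstack(out))
```

```text
[ 0.36661949 -0.32996633  0.047     ] [ 0.36246016 -0.32970286  0.047     ]
```

View pics/c13.png

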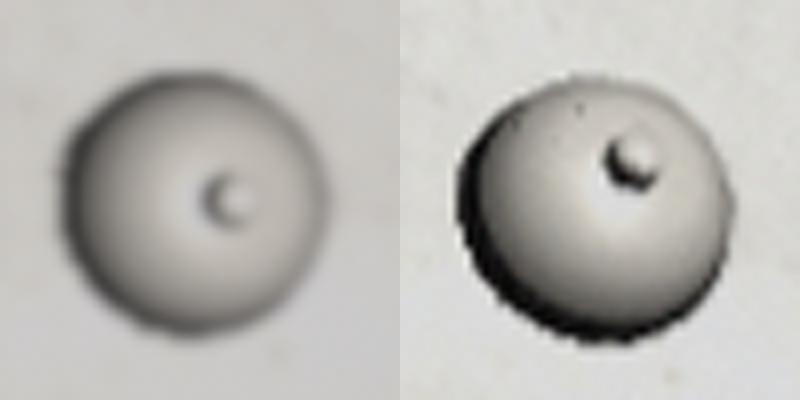

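Run:
```python
from plan import *
a=px2w('top',461,297.1,.048);b=px2w('scene',460.2,309.5,.048);print(a,b)
# foot check: base circle centre in top image ~ (195,204)/8
print(px2w('top',432+195/8-.5,273+204/8-.5,.015))
c=plan([[430,-150,180,-1.57,6],[366.5,-331,150,-1.57,5]],dp=0)
```

```text
[ 0.36713807 -0.33189505  0.048     ] [ 0.36450623 -0.33111548  0.048     ]
[ 0.36627236 -0.3310551   0.015     ]
[[40,4,0,0,0.01,0],[40,4,0,0,0,0],[40,4,1,0,0.01,0],[40,4,1,0,0,0],[40,5,0,0,0.01,0],[40,4,2,0,0,0],[36,6,-13,0,0,0],[36,6,-13,0,0,0],[36,6,-13,0,0,0],[36,6,-13,0,0,0],[36,6,-13,0,0,0]]
end [ 366.175 -330.695  149.694   -1.567]
```

Request:
jog_arm([
  [40, 4, 0, 0, 0.01, 0],
  [40, 4, 0, 0, 0, 0],
  [40, 4, 1, 0, 0.01, 0],
  [40, 4, 1, 0, 0, 0],
  [40, 5, 0, 0, 0.01, 0],
  [40, 4, 2, 0, 0, 0],
  [36, 6, -13, 0, 0, 0],
  [36, 6, -13, 0, 0, 0],
  [36, 6, -13, 0, 0, 0],
  [36, 6, -13, 0, 0, 0],
  [36, 6, -13, 0, 0, 0],
  [0, 0, 0, 0, 0, 0],
])

```text
t: 44.4
tool_pos: [0.3636, -0.334, 0.1487]
tool_rot: [-1.209, 1.212, -1.21]
contact_force: [-0.2, 1.1, -0.3]
opening: -0.0002
```

Request:
jog_arm([
  [0, 20, 0, 0, 0, 0],
  [0, 20, 0, 0, 0, 0],
  [0, 20, 0, 0, 0, 0],
  [0, 10, 0, 0, 0, 0],
  [0, 0, 0, 0, 0, 0],
  [0, 0, 0, 0, 0, 0],
  [0, 0, 0, 0, 0, 0],
])

```text
t: 45.1
tool_pos: [0.367, -0.3308, 0.0808]
tool_rot: [-1.212, 1.204, -1.208]
contact_force: [-0.3, -0.2, -0.7]
opening: 0.0
```

Run:
```python
from plan import *
c=cur();o=ctrl.get_obs();print(c,o['contact_force'],o['opening'])
plan([[366,-331.3,56,-1.57,4]],dp=1)
snap('scene','s14.png',(380,200,540,360),3.5)
```

```text
[ 366.95880926 -330.78416271   80.81423659   -1.56586889] [-0.26983742 -0.17960565 -0.70553969] 2.286148256727383e-05
[[0.1,6.2,-0.2,0,0,0],[0.2,6.2,-0.3,0,0,0],[0.1,6.2,-0.2,0,0,0],[0.1,6.2,-0.3,0,0,0]]
end [ 365.961 -331.289   56.014   -1.566]
```

View pics/s14.png

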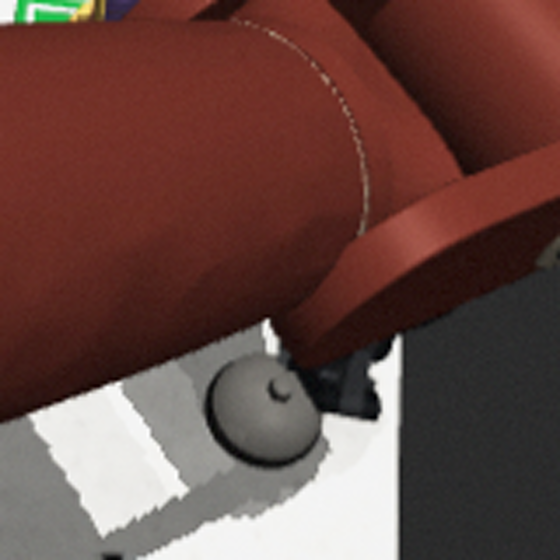

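Run:
```python
from plan import *
P=np.array([[.367,-.3308,.0808],[.367,-.3308,.10],[.366,-.3313,.048]])
print((w2px('scene',P)-[380,200])*3.5)
P=np.array([[.367+.011*a,-.3308+.011*b,.0808] for a,b in((1,1),(1,-1),(-1,-1),(-1,1))])
print((w2px('scene',P)-[380,200])*3.5)
```

```text
[[297.86377903 356.28132756]
 [308.72989263 342.44852848]
 [281.21123397 380.60822238]]
[[276.64150506 331.87552698]
 [321.20074139 340.0075486 ]
 [319.43814165 381.08571183]
 [274.30512837 372.71754986]]
```

Request:
jog_arm([
  [0.2, 8, -0.3, 0, 0, 0],
  [0.2, 8, -0.3, 0, 0, 0],
  [0, 6, -0.3, 0, 0, 0],
  [0, 4, 0, 0, 0, 0],
  [0, 3, 0, 0, 0, 0],
  [0, 0, 0, 0, 0, 0],
  [0, 0, 0, 0, 0, 0],
  [0, 0, 0, 0, 0, 0],
])

```text
t: 45.95
tool_pos: [0.3656, -0.3306, 0.0507]
tool_rot: [-1.212, 1.205, -1.206]
contact_force: [0.3, 0.0, -0.6]
opening: -0.0002
```

Request:
jog_arm([
  [0, 1, 0, 0, 0, 0],
  [0, 1, 0, 0, 0, 0],
  [0, 1, 0, 0, 0, 0],
  [0, 1, 0, 0, 0, 0],
  [0, 0, 0, 0, 0, 0],
  [0, 0, 0, 0, 0, 0],
])

```text
t: 46.55
tool_pos: [0.3655, -0.3305, 0.0466]
tool_rot: [-1.212, 1.205, -1.206]
contact_force: [-1.5, 0.2, 2.3]
opening: -0.0
```

Request:
jog_arm([
  [0, 1, 0, 0, 0, 0],
  [0, 1, 0, 0, 0, 0],
  [0, 0.5, 0, 0, 0, 0],
  [0, 0, 0, 0, 0, 0],
  [0, 0, 0, 0, 0, 0],
  [0, 0, 0, 0, 0, 0],
])

```text
t: 47.15
tool_pos: [0.3656, -0.3305, 0.0444]
tool_rot: [-1.212, 1.205, -1.205]
contact_force: [-1.9, 2.4, 5.9]
opening: -0.0
```

Request:
jog_arm([
  [0, 0.5, 0, 0, 0, 0],
  [0, 0, 0, 0, 0, 0],
  [0, 0, 0, 0, 0, 0],
])

```text
t: 47.45
tool_pos: [0.3655, -0.3305, 0.044]
tool_rot: [-1.212, 1.206, -1.205]
contact_force: [-2.6, 2.0, 6.8]
opening: 0.0001
```

Request:
jog_arm([
  [0, -5, 0, 0, 0, 0],
  [0, -20, 0, 0, 0, 0],
  [0, -40, 0, 0, 0, 0],
  [0, -45, 0, 0, 0, 0],
  [-40, -10, 0, 0, 0, 0],
  [-40, 0, 0, 0, 0, 0],
  [-40, 0, 0, 0, 0, 0],
  [-40, 0, 0, 0, 0, 0],
  [-40, 0, 0, 0, 0, 0],
  [-40, 0, 0, 0, 0, 0],
  [-40, 0, 0, 0, 0, 0],
  [-40, 0, 0, 0, 0, 0],
])

```text
t: 48.65
tool_pos: [0.3635, -0.0089, 0.1631]
tool_rot: [-1.211, 1.205, -1.206]
contact_force: [1.7, -0.3, -0.2]
opening: 0.0
```

Request:
jog_arm([
  [-40, 0, 0, 0, 0, 0],
  [-30, 0, 0, 0, 0, 0],
  [0, 0, 0, 0, 0, 0],
  [0, 0, 0, 0, 0, 0],
  [0, 0, 0, 0, 0, 0],
])

```text
t: 49.15
tool_pos: [0.3635, 0.0589, 0.1632]
tool_rot: [-1.211, 1.206, -1.206]
contact_force: [-0.2, 0.1, 1.1]
opening: -0.0
```

Run:
```python
from plan import *
print(cur(),ctrl.get_obs()['contact_force'])
T=ctrl.get_image('top')[150:330,330:490,::-1];S=ctrl.get_image('scene')[150:330,330:490,::-1]
cv2.imwrite('pics/c15.png',cv2.resize(np.hstack([T,S]),None,fx=2.5,fy=2.5,interpolation=cv2.INTER_CUBIC))
```

```text
[363.49993255  58.91644582 163.181373    -1.56678086] [-0.17412551  0.0784504   1.07030061]
```

View pics/c15.png

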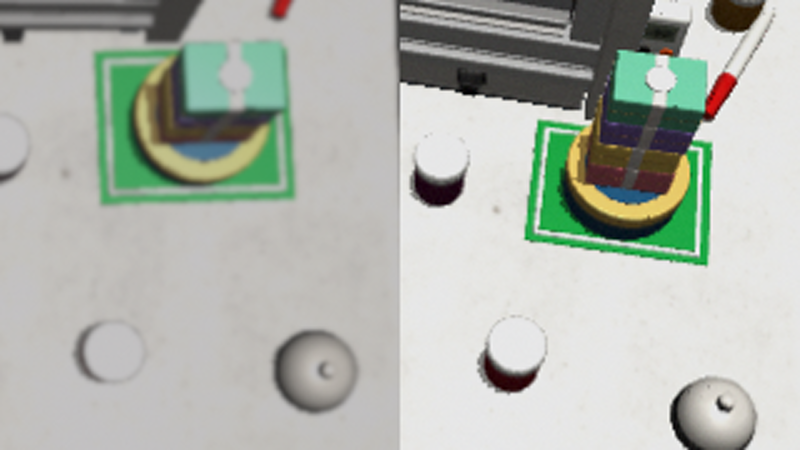

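The column stands straight on the tin at the centre of the mat, the bell is upright, and the arm is clear of everything. I'm handing in.

```bash
python3 -c "
from station import ctrl
print(ctrl.finish_job())"
```

```text
the job is handed in; nothing more can be done
None
```

I handed the job in at about 49 s of robot time, with everything done in the order asked. `finish_job` reports no verdict.

- **Tin:** I pushed it between the two jars with the half-open fingers, leaving a closest gap of about 12 mm to a jar. It ended within about 1 mm of the mat centre by both cameras.
- **Cartons:** all four were there. They stand on the tin in one column: pink, cream, lilac, mint from the bottom. Their long sides follow the mat's long sides, which are turned about 2°. The opening read a steady 45 mm at each check, so I saw no sign of a grip slip.
- **Column check:** mint sits right on its target outline, and pink and lilac are within about 1–1.5 mm. Cream looks 2–3 mm off towards +y; I left it.
- **Cream reading:** colour segmentation failed for cream because it matches the tin's gold rim. I judged its position from an overlaid outline instead.
- **Bell:** it had moved about 4–5 cm during the run, so I located it again before ringing. I pressed it to about 7 N at TCP height 44 mm. That is roughly 3.5 mm of travel, past the 2 mm ringing point. I inferred the ring from force and height, since the joint itself could not be read.

The last pictures show the column and the bell standing and the robot well clear.

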